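# Make up the checking kit and the serving kit on their trays

### The arm

A 6-joint arm with a two-finger parallel gripper is mounted at the origin on the work surface; the furniture and walls round the work are solid. World frame = base frame: x ahead of the robot, y to its left, z up, the work surface at z = 0. Lengths are in m, angles in rad, forces in N, time in s.
With the tool pointing down it reaches from about 0.225 to 0.875 m from the base axis. Payload 3.4 kg.
Tool frame: the origin (TCP) lies at the very end of the fingers, on their centre line; the grasp point (between the pads) lies 19 mm behind it; z points along the fingers, x is the direction in which the jaws open and shut, and the axes are right-handed (so a half turn about z gives the same grasp; the last joint's range is limited). The gripper opens to 85 mm and grips with 20 to 120 N. Pads are 22 mm wide; open, the fingers measure 114 mm over their backs; the gripper's body (76 mm by 85 mm) begins 54 mm behind the grasp point. The pads swing forward as they close: fully open they stand 13 mm farther back than shut.
Start: joints at [-1.378, 0.276, 1.505, -0, 1.361, -0.121], TCP at [0.177, -0.547, 0.231] pointing down, gripper open.
Joint ranges: [-2.89, 2.89], [-0.75, 2.08], [0.22, 2.7], [-1.18, 4.32], [0.11, 2.71], [-2.7, 2.7]. Speed limits (rad/s): [2.57, 2.57, 3.14, 3.14, 3.14, 3.14].

### API

Orientations are given as a unit quaternion [w, x, y, z].
In Python, from rig import manip gives the robot as it stands.
- The arm moves only by the tool send_rows, never from a script. Its argument "increments" is a list of rows, each a list of 5 numbers: the opening, from 0 (shut) to 1 (fully open), then the shift along the tool's x, y, z in m, then the turn about the tool's z in rad. A call has 1 to 8 rows; each row shifts and turns the commanded pose from where the row before left it, along the tool's axes as they then stand; what a row does not reach is not made up. A row lasts 1/8 s, in which the tool goes at most 62.5 mm and 10.7 degrees, less where a joint would pass 70% of its speed; a pose out of reach is approached as far as the arm can. A call is refused whole if a number of a shift passes 0.0625 or a number of a turn 0.188, either way. A call with a gripper value outside its range is refused whole. The fingers move at their own pace and stop on an object; "squeeze" is the grip in N (left out, the last holds). Time passes only in rows, so rows that do not move let the fingers close. It gives the time, the measured TCP pose, the force and the opening at its end, in the units of the state.
- manip.get_state(): the state, without advancing time (a new reading comes with each control period).
- manip.get_image(name): name is "scene" or "top" or "wrist"; returns the picture (420x560x3 uint8, red, green, blue); there is no depth.
- manip.calibration(name): a dict with "fx", "fy", "cx", "cy" (pixels), "distortion" ([k1, k2, p1, p2, k3] as OpenCV has them; the pictures are not rectified), "camera_from_world" (4x4, takes a point from world to camera coordinates). Camera axes: x right, y up, looking along -z (the intrinsics and any distortion apply to the point x, -y, -z); pixel columns grow to the right and rows downward; lengths in m; the calibration is good to about 2 mm. A picture is of the moment at which its call begins: read the wrist's pose just before it. calibration takes no time and is no camera call; for the wrist camera it gives the pose at the moment of the call.
- manip.sign_off(): hands the job in, once; it reports no verdict.
The state is a dict: "clock": time; "qpos": joint angles; "qd": joint speeds; "effort": joint torques, N m; "position": TCP position; "ee_rot": TCP orientation; "contact_force": force on the tool from outside, world axes, zero at the start; "moment": the same for the moment, N m; "width": finger opening in m.
Only numpy, scipy, OpenCV 4.12 (cv2) and the standard library are available. Lean on these libraries where they do the work, as an engineer would, in place of code of your own. Each camera call takes 0.05 s, during which the arm holds its last target.

### The job

Make up two kits from the things laid out ahead of you: on the divided tray with one middle bay, the probe thermometer in the long bay and the kitchen timer in the middle bay; on the other divided tray, the tongs in the long bay, the low piece of cake in the wider end bay and the squeeze bottle upright in the narrower end bay. Lay the four flat things lengthwise along the tray, and set each thing centrally on the floor of its own bay, not on a rib or rim. Leave the measuring cup where it stands.

Things in the scene. Friction and masses are not known exactly. Their poses are not given: they have to be found in the camera images.
- check_tray: Fixed aluminium tray 250 x 155 mm, rim 11 high, ribs 3 wide with tops at 7, floor at 3 (mm): the longer tray, one middle bay between two small pockets. Origin: centre of underside. x along its length, y across towards the long bay, z up. Long bay (thermometer) 244 x 55, centre x 0, y +47. Middle bay (timer) 122 (x) by 91 (y), centre x 0, y -29.
- serving_tray: Fixed aluminium tray 222 x 155 mm, rim 11 high, ribs 3 wide with tops at 7, floor at 3 (mm): the shorter tray, two end bays with a 20 wide gap between. Origin: centre of underside. x along its length, y across towards the long bay, z up. Long bay (tongs) 216 x 66, centre x 0, y +41.5. Cake bay 108 (x) by 80, centre x -54, y -34.5. Bottle bay 82 (x) by 80, centre x +67, y -34.5.
- thermometer_mid (a point): Loose probe thermometer lying flat, 216 mm long, 55 g: white body 34 wide, 16 high, 95 long, and a thin steel needle. Point: middle of the whole length, 8 mm above the underside. y along it towards the body end, z up: body from y +13 to +108, needle y -108 to +14. Grasp across x on the body, about y +55, near its centre of mass. Either way round in its bay.
- tongs_mid (a point): Loose steel serving tongs lying flat, 192 mm long, 85 g, two rigid thin arms about 30 mm apart outside to outside (42 at the widest), 19 to 22 high. Point: middle of the length, between the arms, 10 mm above the underside. y along them towards the closed end, z up. Grasp both arms together across x near the middle. Either way round. (Not the pair on the green tray at the far left.)
- timer_mid (a point): White kitchen timer lying on its back with a red dial on top, loose, 94 x 68 mm, 80 to 170 g; body 22 mm high, dial top 34 mm. The point is at the centre, 17 mm above the underside. x along its 94 mm length, y across its 68 mm width, z up. Grasp across y, below the dial. Either way round.
- cake_mid (a point): Low piece of blueberry cake (the only piece of cake), loose, 50 mm (x) by 80 mm (y) by 38 mm high with a sloping, rounded top, 39 g. The point is at its centre, 19 mm above the underside; y along its 80 mm length, z up. Grasp across x. Either way round.
- bottle_mid (a point): Loose white squeeze bottle with a red pointed cap, standing upright, 56 mm round, 184 tall (body 126, then shoulder and cap), 150 to 310 g. Point: on its axis 92 mm above the underside, where the body can be grasped from above; z up, any turn. Once in its bay it is in the way of a gripper working close beside it.
- measuring_cup: Bystander: steel measuring cup with a strap handle, loose, 74 x 103 mm, 74 mm high, near the squeeze bottle. Origin at the centre of its underside; handle to -y. Leave where it is. It and the bottle stand on the left-hand table, level with the cart but beyond a guard rail along x at y 0.26 to 0.29 m, top at z 0.145 m. A tall rack stands behind the cart from x 0.635 m: keep the wrist clear of it.
Mind the look-alikes: they are no part of the job. There is more than one size of the part that bears timer_mid; the job needs the larger.

How it is judged:
By the outcome, as a careful person would: the job done as asked, in the order asked, and still so for the second after the job is handed in, with the robot touching nothing.
It also fails if it takes over 152 s, if anything falls off the work surface, if the arm or the gripper's body presses on something with over 40 N, if the wrist force passes 120 N, or if a joint passes its speed limit or range.

## Working session

There is one attempt and no reset: what is moved stays moved. The work goes in short steps, Python scripts to look and compute and a tool call to move; the robot and the scene stay as the last step left them, time stands still between calls to the robot, and variables do not carry over. Pictures are saved under pics/ and viewed, and the job is handed in when it is done.

Besides the shell and the picture viewer there is one more tool, called after "Request:" as name([rows], argument=value, ...), one row to a line, values as JSON. send_rows: Moves the arm, as the interface text tells. Its arguments: {"type":"object","properties":{"increments":{"type":"array","items":{"type":"array","items":{"type":"number"}}},"squeeze":{"type":"number"}},"required":["increments"]}

```bash
ls; mkdir -p pics
python3 - <<'E'
from rig import manip
import cv2
s=manip.get_state(); print(s)
for n in ["scene","top","wrist"]:
    im=manip.get_image(n); cv2.imwrite(f"pics/{n}0.png",im[:,:,::-1])
    c=manip.calibration(n); print(n,c)
E
```

```text
pics
{'clock': 0.0, 'qpos': array([-1.37800505e+00,  2.76595740e-01,  1.50613235e+00,  3.38623338e-06,
        1.36070048e+00, -1.20997174e-01]), 'qd': array([ 0.00132834, -0.0002142 ,  0.00046209,  0.00031359, -0.0011407 ,
       -0.00014472]), 'effort': array([-7.66378798e-04, -4.16780591e+01, -2.45810312e+01, -9.11572147e-05,
        1.11699250e-02, -9.29043125e-06]), 'position': array([ 0.17737759, -0.54640183,  0.2304396 ]), 'ee_rot': array([-6.26591130e-04,  8.08907451e-01, -5.87935280e-01, -6.70842353e-04]), 'contact_force': array([ 0.56836031,  0.39406523, -0.77526563]), 'moment': array([0.03165705, 0.0459911 , 0.00978011]), 'width': 0.0854895403330933}
scene {'fx': 424.07851264080296, 'fy': 424.07851264080296, 'cx': 268.47143581722344, 'cy': 203.68199743902142, 'distortion': array([-0.0757486,  0.       ,  0.       ,  0.       ,  0.       ]), 'camera_from_world': array([[-0.48875032, -0.87234922,  0.0114005 ,  0.26897479],
       [ 0.65413559, -0.35778287,  0.66640682, -0.38840969],
       [-0.57726057,  0.33316402,  0.74550116, -0.81303694],
       [ 0.        ,  0.        
[... 249 characters left out ...]
.00254054, -0.99999511, -0.00182136,  0.04499319],
       [ 0.98483419,  0.00218604,  0.17348438, -0.49840514],
       [-0.17347955, -0.00223448,  0.98483494, -1.4288135 ],
       [ 0.        ,  0.        ,  0.        ,  1.        ]])}
wrist {'fx': 337.45077301960174, 'fy': 337.45077301960174, 'cx': 283.3504032038973, 'cy': 205.98270806302918, 'distortion': array([-0.03841724,  0.        ,  0.        ,  0.        ,  0.        ]), 'camera_from_world': array([[ 0.30972356, -0.95082606, -0.001062  , -0.57334457],
       [ 0.91315428,  0.29776321, -0.27836366,  0.03673792],
       [ 0.26499164,  0.08524601,  0.96047517, -0.3773816 ],
       [ 0.        ,  0.        ,  0.        ,  1.        ]])}
```

View pics/scene0.png

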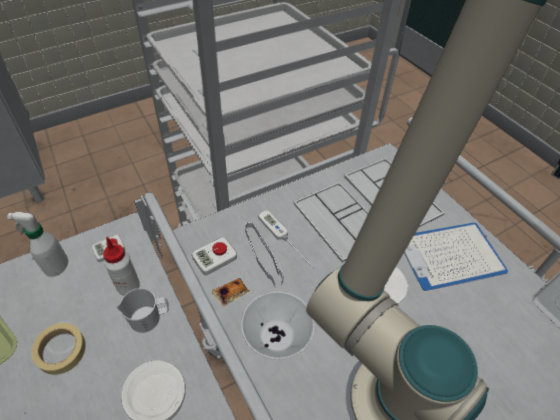

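View pics/top0.png

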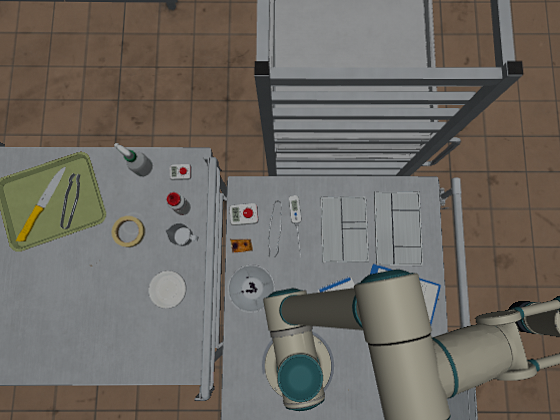

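View pics/wrist0.png

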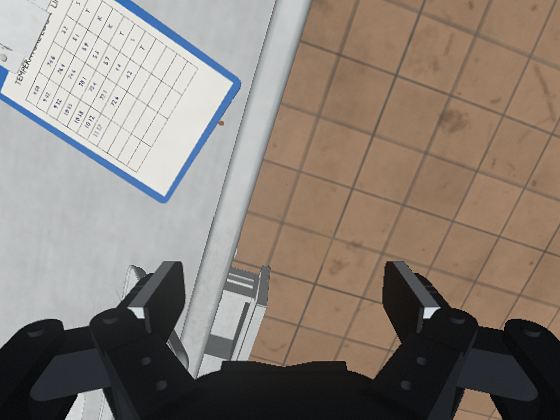

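The top view shows timers at (243,214) on the cart and (180,171) on the left table. Tongs are at (274,228) and on the green tray at (70,200). The red-capped bottle is at (175,200) and the green-necked spray bottle at (132,158). The cake is at (241,245), the thermometer at (295,210), and the two trays at (345,230) and (398,228). I'll check close crops.

Run:
```python
import cv2
a=cv2.imread("pics/top0.png")
cv2.imwrite("pics/c1.png",cv2.resize(a[165:285,215:325],None,fx=5,fy=5,interpolation=cv2.INTER_CUBIC))
cv2.imwrite("pics/c2.png",cv2.resize(a[175:280,310:445],None,fx=5.5,fy=5.5,interpolation=cv2.INTER_CUBIC))
cv2.imwrite("pics/c3.png",cv2.resize(a[140:260,110:230],None,fx=5,fy=5,interpolation=cv2.INTER_CUBIC))
```

```text
(no output)
```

View pics/c1.png

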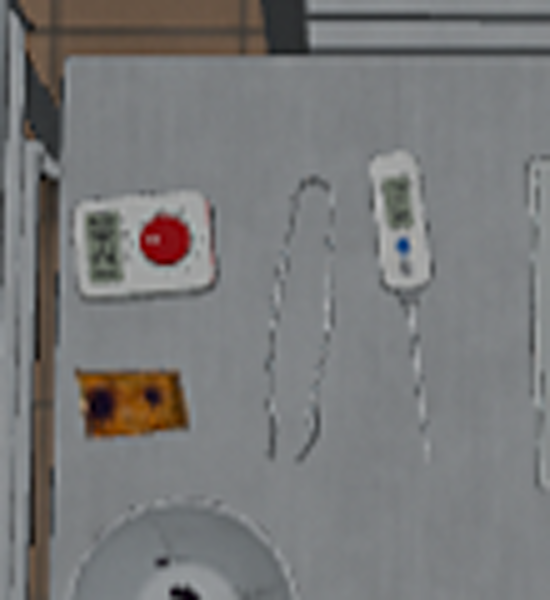

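View pics/c2.png

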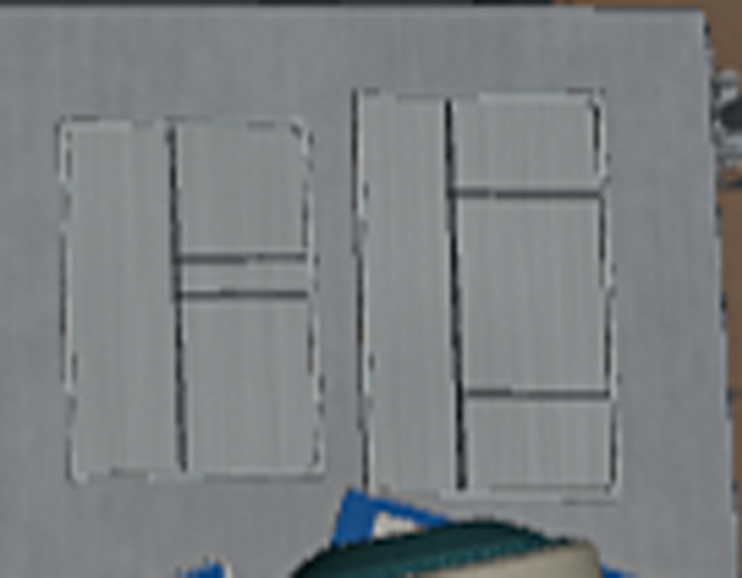

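View pics/c3.png

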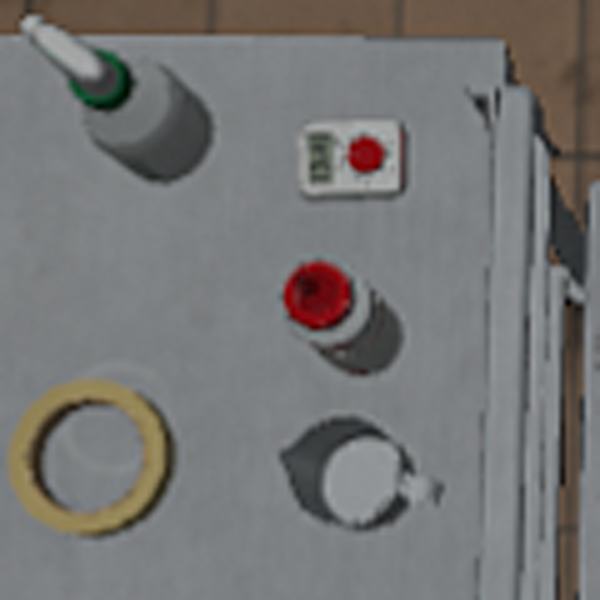

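The cart timer at top (243,214) is clearly larger than the left-table one at (180,171), so it is the one I want. The narrower end bay of the serving tray (345,230) is the upper one, towards +x. Both long bays lie to the left, towards +y. Next I'll take rough positions from the top view.

```bash
cat > h.py <<'E'
import numpy as np, cv2
from rig import manip
from scipy.spatial.transform import Rotation as Ro
def rays(c,px):
    px=np.array(px,float).reshape(-1,1,2)
    K=np.array([[c["fx"],0,c["cx"]],[0,c["fy"],c["cy"]],[0,0,1]])
    u=cv2.undistortPoints(px,K,np.array(c["distortion"])).reshape(-1,2)
    d=np.c_[u[:,0],-u[:,1],-np.ones(len(u))]
    T=np.array(c["camera_from_world"]);R=T[:3,:3]
    return -R.T@T[:3,3], d@R
def plane(c,px,z):
    o,d=rays(c,px); k=(z-o[2])/d[:,2]
    return o+d*k[:,None]
def proj(c,P):
    P=np.array(P,float).reshape(-1,3);T=np.array(c["camera_from_world"])
    q=P@T[:3,:3].T+T[:3,3]; q=q*[1,-1,-1]
    K=np.array([[c["fx"],0,c["cx"]],[0,c["fy"],c["cy"]],[0,0,1]])
    return cv2.projectPoints(q,np.zeros(3),np.zeros(3),K,np.array(c["distortion"]))[0].reshape(-1,2)
def tool():
    s=manip.get_state();q=s["ee_rot"]
    R=Ro.from_quat([q[1],q[2],q[3],q[0]]).as_matrix()
    return s,R
def go(tgt,yaw=None):
    """print shift in tool axes to reach tgt (world TCP), and turn about tool z so jaw (tool x) has world angle yaw mod pi"""
    s,R=tool(); d=R.T@(np.array(tgt)-s["position"])
    a=np.arctan2(R[1,0],R[0,0]); t=0
    if yaw is not None:
        t=-((yaw-a+np.pi/2)%np.pi-np.pi/2)
    print("clock",round(s["clock"],2),"pos",s["position"].round(4),"jawyaw",round(a,4),"q6",round(s["qpos"][5],3),"shift",d.round(4),"turn",round(t,4),"w",round(s["width"],4),"F",s["contact_force"].round(1))
def wristshot(name):
    c=manip.calibration("wrist"); im=manip.get_image("wrist")
    cv2.imwrite(f"pics/{name}.png",im[:,:,::-1])
    import pickle; pickle.dump((c,im),open(f"pics/{name}.pkl","wb"))
    return c,im
def load(name):
    import pickle; return pickle.load(open(f"pics/{name}.pkl","rb"))
E
python3 - <<'E'
from h import *
c=manip.calibration("top")
def f(n,px,z): print(n,plane(c,px,z).round(3).tolist())
f("therm body/tip",[(295,198),(297.5,222),(300.5,256)],.01)
f("tongs",[(278,201),(272.5,256)],.01)
f("timer",[(244,214)],.022)
f("cake",[(241.3,245.5)],.03)
f("serv corners",[(321.5,197),(365.5,197),(324,262),(368.5,260)],.011)
f("check corners",[(374.8,192),(419.5,192),(377,264),(421.5,264)],.011)
f("cap",[(174,199)],.15); f("botbase",[(181,213)],0.0)
s,R=tool();w=manip.calibration("wrist")["camera_from_world"]
cp=-w[:3,:3].T@w[:3,3]; print("cam in tool",R.T@(cp-s["position"])); print((w[:3,:3]@R).round(3))
E
```

```text
therm body/tip [[0.546, 0.006, 0.01], [0.463, -0.002, 0.01], [0.348, -0.012, 0.01]]
tongs [[0.535, 0.065, 0.01], [0.347, 0.082, 0.01]]
timer [[0.488, 0.179, 0.022]]
cake [[0.381, 0.185, 0.03]]
serv corners [[0.549, -0.084, 0.011], [0.549, -0.235, 0.011], [0.328, -0.09, 0.011], [0.335, -0.238, 0.011]]
check corners [[0.567, -0.267, 0.011], [0.567, -0.42, 0.011], [0.322, -0.266, 0.011], [0.322, -0.414, 0.011]]
cap [[0.513, 0.385, 0.15]]
botbase [[0.494, 0.397, 0.0]]
cam in tool [-0.00112775 -0.07035851 -0.14145589]
[[ 1.    -0.001 -0.   ]
 [-0.001 -0.96   0.279]
 [-0.001 -0.279 -0.96 ]]
```

```bash
python3 -c "
from h import *
go([.41,-.25,.26],1.5708)"
```

```text
clock 0.15 pos [ 0.1774 -0.5465  0.2306] jawyaw -1.257 q6 -0.121 shift [-0.2103 -0.3128 -0.029 ] turn 0.3138 w 0.0855 F [ 0.2 -0.1  0.2]
```

Request:
send_rows([
  [1, -0.026, -0.039, -0.004, 0],
  [1, -0.026, -0.039, -0.004, 0],
  [1, -0.026, -0.039, -0.004, 0],
  [1, -0.026, -0.039, -0.004, 0],
  [1, -0.026, -0.039, -0.004, 0],
  [1, -0.026, -0.039, -0.004, 0],
  [1, -0.026, -0.039, -0.004, 0],
  [1, -0.026, -0.039, -0.004, 0],
])

```text
clock: 1.15
position: [0.4107, -0.2514, 0.2633]
ee_rot: [0.0, 0.809, -0.588, -0.0]
contact_force: [0.2, -1.2, 0.5]
width: 0.0855
```

Request:
send_rows([
  [1, 0, 0, 0, -0.177],
  [1, 0, 0, 0, -0.177],
  [1, 0, 0, 0, -0.177],
  [1, 0, 0, 0, -0.177],
  [1, 0, 0, 0, -0.177],
  [1, 0, 0, 0, -0.177],
  [1, 0, 0, 0, -0.177],
  [1, 0, 0, 0, -0.177],
])

```text
clock: 2.15
position: [0.4098, -0.2526, 0.263]
ee_rot: [-0.0, 0.997, 0.082, -0.0]
contact_force: [0.1, 0.5, -0.1]
width: 0.0853
```

Request:
send_rows([
  [1, 0, 0, 0, -0.177],
  [1, 0, 0, 0, -0.177],
  [1, 0, 0, 0, -0.177],
  [1, 0, 0, 0, -0.177],
  [1, 0, 0, 0, -0.177],
  [1, 0, 0, 0, -0.177],
  [1, 0, 0, 0, -0.177],
  [1, 0, 0, 0, -0.177],
])

```text
clock: 3.15
position: [0.4099, -0.2526, 0.263]
ee_rot: [-0.0, 0.704, 0.711, -0.0]
contact_force: [0.2, -0.0, -0.5]
width: 0.0854
```

```bash
python3 -c "
from h import *
wristshot('w1')
go([.41,.09,.26],1.5708)"
```

```text
clock 3.2 pos [ 0.4099 -0.2527  0.263 ] jawyaw 1.5843 q6 -2.281 shift [0.3426 0.0048 0.0031] turn 0.0135 w 0.0855 F [ 0.2  0.8 -0.5]
```

View pics/w1.png

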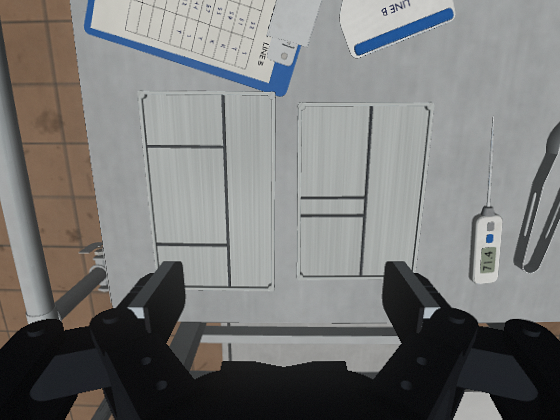

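Request:
send_rows([
  [1, 0.042, 0, 0, 0.013],
  [1, 0.042, 0, 0, 0],
  [1, 0.042, 0, 0, 0],
  [1, 0.042, 0, 0, 0],
  [1, 0.042, 0, 0, 0],
  [1, 0.042, 0, 0, 0],
  [1, 0.042, 0, 0, 0],
  [1, 0.042, 0, 0, 0],
])

```text
clock: 4.2
position: [0.4122, 0.0845, 0.2632]
ee_rot: [0.0, 0.711, 0.703, 0.0]
contact_force: [0.6, 0.2, -0.3]
width: 0.0853
```

```bash
python3 -c "
from h import *
c,im=wristshot('w2')
s=manip.get_image('scene'); cv2.imwrite('pics/s2.png',s[:,:,::-1])
go([.41,.09,.26],1.5708)"
```

```text
clock 4.3 pos [0.4119 0.0865 0.2632] jawyaw 1.5646 q6 -1.525 shift [ 0.0035 -0.002   0.0032] turn -0.0062 w 0.0855 F [-0.2  0.1  0.3]
```

View pics/w2.png

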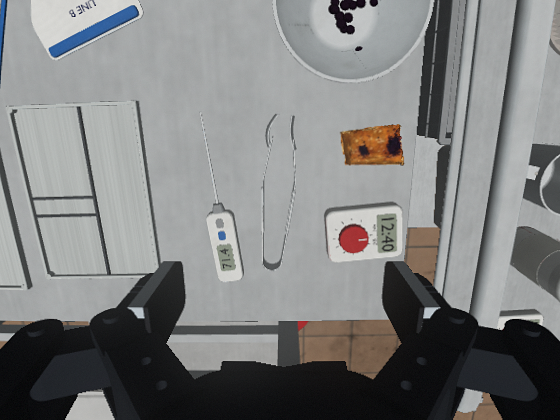

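View pics/s2.png

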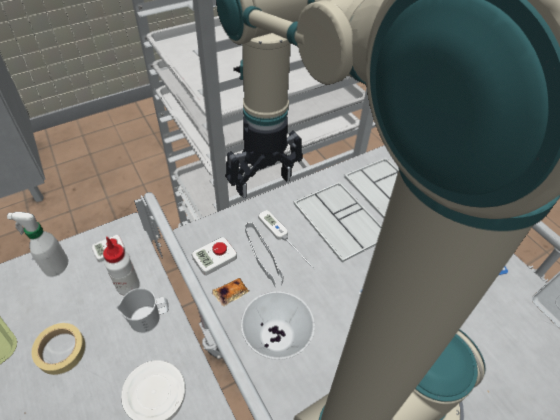

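The wrist view w2 shows the thermometer body at (224,245) with its needle tip at (202,114), and the tongs' closed end at (272,266). It also shows the timer at (365,233), the cake at (373,145), and the bowl rim close above the cake. I'll measure the items and crop the trays.

Run:
```python
from h import *
c,im=load('w2')
hsv=cv2.cvtColor(im,cv2.COLOR_RGB2HSV)
def crop(n,im,x0,x1,y0,y1,f): cv2.imwrite(f"pics/{n}.png",cv2.resize(im[y0:y1,x0:x1,::-1],None,fx=f,fy=f,interpolation=cv2.INTER_CUBIC))
# cake: orange
m=cv2.inRange(hsv,(5,90,40),(28,255,255)); m[:100]=0;m[190:]=0;m[:,:330]=0;m[:,415:]=0
m=cv2.morphologyEx(m,cv2.MORPH_CLOSE,np.ones((9,9)))
k=max(cv2.findContours(m,0,1)[0],key=cv2.contourArea); print("cake",cv2.minAreaRect(k),k.reshape(-1,2).min(0),k.reshape(-1,2).max(0))
# white
w=cv2.inRange(hsv,(0,0,205),(180,40,255)); 
for (x0,x1,y0,y1),nm in [((195,255,195,290),'therm'),((315,412,195,270),'timer')]:
    mm=np.zeros_like(w); mm[y0:y1,x0:x1]=w[y0:y1,x0:x1]
    mm=cv2.morphologyEx(mm,cv2.MORPH_CLOSE,np.ones((15,15)))
    k=max(cv2.findContours(mm,0,1)[0],key=cv2.contourArea); r=cv2.minAreaRect(k); print(nm,r,cv2.contourArea(k))
    b=cv2.boxPoints(r); print(b.round(1).tolist()); print(plane(c,b,.016 if nm=='therm' else .022).round(4).tolist())
crop("d1",im,185,415,95,290,3)
c,im=load('w1'); crop("d2",im,130,440,85,300,2.5)
```

```text
cake ((371.6551818847656, 146.36209106445312), (40.360103607177734, 60.70624923706055), 85.2363510131836) [341 124] [403 164]
therm ((222.96153259277344, 241.30770874023438), (79.81926727294922, 24.514516830444336), 78.69007110595703) 1507.0
[[203.10000610351562, 204.60000610351562], [227.1999969482422, 199.8000030517578], [242.8000030517578, 278.0], [218.8000030517578, 282.79998779296875]]
[[0.4508, -0.0113, 0.016], [0.4452, 0.018, 0.016], [0.5492, 0.032, 0.016], [0.5559, 0.0007, 0.016]]
timer ((365.52764892578125, 234.29432678222656), (48.35048294067383, 74.7970199584961), 84.64418029785156) 3388.5
[[326.0, 213.6999969482422], [400.5, 206.6999969482422], [405.0, 254.89999389648438], [330.5, 261.8999938964844]]
[[0.4619, 0.1357, 0.022], [0.4542, 0.2241, 0.022], [0.5165, 0.2352, 0.022], [0.5247, 0.1429, 0.022]]
```

View pics/d1.png

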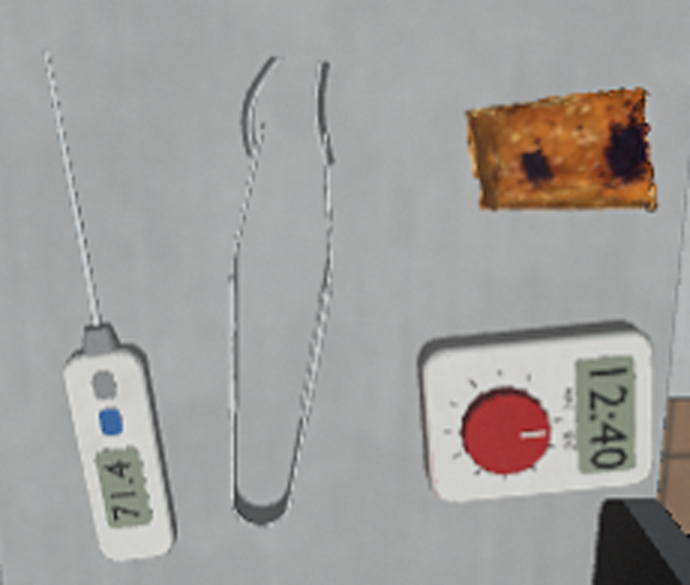

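View pics/d2.png

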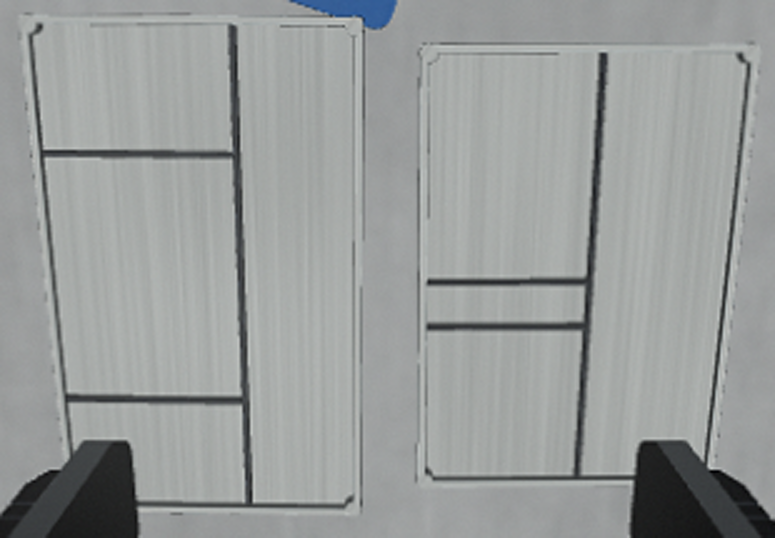

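Run:
```python
from h import *
c,_=load('w2')
P=lambda px,z,f=3,o=(185,95):plane(c,np.array(px)/f+np.array(o)-0.33,z)
t=P([(47,52)],.008); b=P([(97,322)],.010); e=P([(138,558)],.014)
print("therm tip,neck,end",t.round(4),b.round(4),e.round(4))
d=(e-t)[0]; print("len",np.hypot(*d[:2]),"yaw",np.degrees(np.arctan2(d[1],d[0])),"mid",((t+e)/2).round(4))
g=P([(262,522),(277,58),(325,62),(234,275),(331,290),(236,430),(302,430)],.019); print("tongs end,tipL,tipR,armL,armR,aL2,aR2",g.round(4).tolist())
tm=P([(422,357),(645,335),(651,490),(432,500)],.022); print("timer",tm.round(4).tolist(),tm.mean(0))
for i in range(4): print(np.linalg.norm(tm[i]-tm[i-1]).round(4),np.degrees(np.arctan2(*(tm[i]-tm[i-1])[1::-1])).round(1))
for z in (0.,.03):
  ck=P([(468,112),(647,88),(656,208),(485,210)],z); print("cake",ck.round(4).tolist(),ck.mean(0).round(4))
  for i in range(4): print(np.linalg.norm(ck[i]-ck[i-1]).round(4),np.degrees(np.arctan2(*(ck[i]-ck[i-1])[1::-1])).round(1))
bowl=plane(c,[(355,81),(275,20)],.08); print("bowl",bowl.round(3))
c,_=load('w1')
Q=lambda px,z:P(px,z,2.5,(130,85))
def rect(n,px,z):
  q=Q(px,z);print(n,q.round(4).tolist())
  for i in range(len(q)):print("  ",np.linalg.norm(q[i]-q[i-1]).round(4),np.degrees(np.arctan2(*(q[i]-q[i-1])[1::-1])).round(2))
rect("check TL TR BR BL",[(22,17),(362,18),(358,513),(72,507)],.011)
rect("check rib: top,j1,j2,bot",[(233,26),(236,154),(244.5,399.5),(250,503)],.007)
rect("serv TL TR BR BL",[(421,45),(758,45),(712,483),(419,484)],.011)
rect("serv rib: top,j1,j2,bot",[(603,54),(588,282),(586,326),(578,476)],.007)
```

```text
therm tip,neck,end [[ 0.3436 -0.0084  0.008 ]] [[0.4495 0.0044 0.01  ]] [[0.554  0.0159 0.014 ]]
len 0.21180044242299492 yaw 6.5705600002092925 mid [[0.4488 0.0038 0.011 ]]
tongs end,tipL,tipR,armL,armR,aL2,aR2 [[0.5348, 0.0699, 0.019], [0.3467, 0.0791, 0.019], [0.3484, 0.0968, 0.019], [0.4285, 0.061, 0.019], [0.4349, 0.0989, 0.019], [0.4933, 0.0601, 0.019], [0.4936, 0.087, 0.019]]
timer [[0.4619, 0.1349, 0.022], [0.4537, 0.223, 0.022], [0.5207, 0.2314, 0.022], [0.524, 0.1406, 0.022]] [0.49006107 0.18246615 0.022     ]
0.0624 -174.7
0.0885 95.3
0.0675 7.2
0.0909 -87.9
cake [[0.3682, 0.1533, 0.0], [0.3594, 0.2233, 0.0], [0.4068, 0.2308, 0.0], [0.407, 0.1616, 0.0]] [0.3854 0.1923 0.    ]
0.0397 -168.1
0.0705 97.2
0.0479 9.0
0.0693 -89.8
cake [[0.3662, 0.1484, 0.03], [0.358, 0.2131, 0.03], [0.4019, 0.2201, 0.03], [0.4021, 0.156, 0.03]] [0.3821 0.1844 0.03  ]
0.0367 -168.1
0.0653 97.2
0.0444 9.0
0.0641 -89.8
bowl [[0.317 0.152 0.08 ]
 [0.266 0.08  0.08 ]]
check TL TR BR BL [[0.3211, -0.4145, 0.011], [0.3207, -0.2625, 0.011], [0.5671, -0.2636, 0.011], [0.5659, -0.4142, 0.011]]
   0.2449 -179.94
   0.152 90.14
   0.2465 -0.26
   0.1506 -90.47
check rib: top,j1,j2,bot [[0.3244, -0.3206, 0.007], [0.3817, -0.3212, 0.007], [0.5053, -0.3215, 0.007], [0.5643, -0.3208, 0.007]]
   0.2398 179.96
   0.0573 -0.61
   0.1236 -0.14
   0.059 0.7
serv TL TR BR BL [[0.3319, -0.236, 0.011], [0.3294, -0.084, 0.011], [0.5482, -0.079, 0.011], [0.5498, -0.232, 0.011]]
   0.2179 -178.95
   0.152 90.96
   0.2189 1.31
   0.153 -89.38
serv rib: top,j1,j2,bot [[0.3346, -0.153, 0.007], [0.4417, -0.1518, 0.007], [0.4642, -0.151, 0.007], [0.5466, -0.1486, 0.007]]
   0.2121 -178.81
   0.1071 0.67
   0.0225 1.97
   0.0824 1.65
```

```bash
python3 - <<'E'
from h import *
c,_=load('w2'); s,R=tool()
for z in (0,-.013):
  for y in (-.011,.011):
    print(z,y,proj(c,s["position"]+(R@np.array([[.0427,y,z],[-.0427,y,z]]).T).T).round(0).tolist())
go([.5034,.0101,.06],np.radians(96.6))
E
python3 - <<'E'
import cv2;a=cv2.imread('pics/w2.png');cv2.imwrite('pics/d3.png',cv2.resize(a[240:400,80:480],None,fx=2,fy=2))
E
```

```text
0 -0.011 [[379.0, 246.0], [191.0, 247.0]]
0 0.011 [[376.0, 289.0], [195.0, 290.0]]
-0.013 -0.011 [[388.0, 258.0], [183.0, 259.0]]
-0.013 0.011 [[383.0, 305.0], [188.0, 305.0]]
clock 4.3 pos [0.4119 0.0865 0.2632] jawyaw 1.5646 q6 -1.525 shift [-0.0762  0.092   0.203 ] turn -0.1214 w 0.0855 F [-0.2  0.1  0.3]
```

View pics/d3.png

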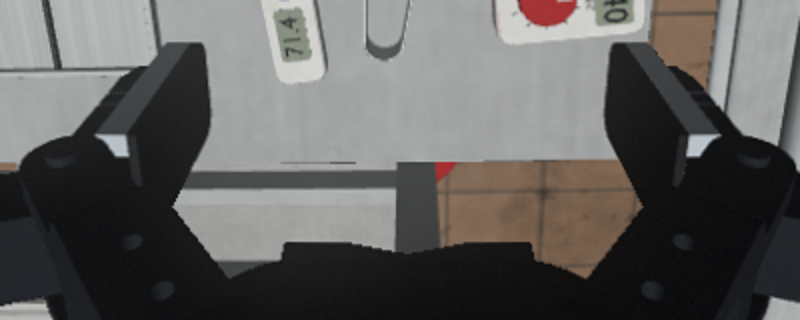

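Comparing the fingertip pixels with the projection shows that the open tips stand 13 mm behind the TCP, so the TCP marks the shut tips. Next is the approach to the thermometer with the jaws partly closed, because the tongs are nearby.

Request:
send_rows([
  [0.58, -0.013, 0.0155, 0.034, 0],
  [0.58, -0.013, 0.0155, 0.034, 0],
  [0.58, -0.013, 0.0155, 0.034, 0],
  [0.58, -0.013, 0.0155, 0.034, 0],
  [0.58, -0.013, 0.0155, 0.034, 0],
  [0.58, -0.011, 0.0145, 0.028, 0],
  [0.58, 0, 0, 0, -0.121],
  [0.58, 0, 0, 0, 0],
])

```text
clock: 5.3
position: [0.5036, 0.0054, 0.0647]
ee_rot: [-0.0, 0.668, 0.744, -0.001]
contact_force: [-0.6, 0.1, -0.3]
width: 0.0498
```

```bash
python3 -c "
from h import *
wristshot('w3')
go([.5034,.0101,.002],np.radians(96.6))"
```

```text
clock 5.35 pos [0.5037 0.0056 0.0651] jawyaw 1.6793 q6 -1.806 shift [0.0045 0.0002 0.0631] turn -0.0067 w 0.0492 F [-1.   0.6 -0.3]
```

View pics/w3.png

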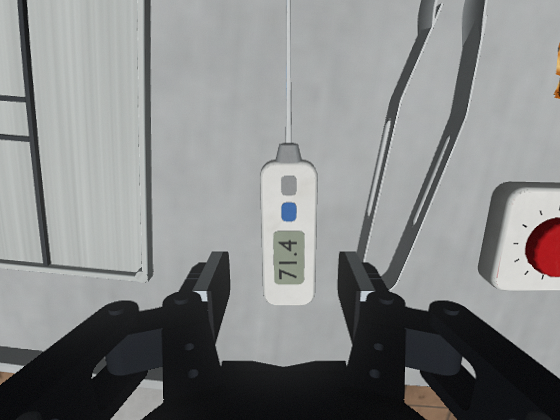

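The body axis is at pixel x≈289, about 4 mm right of the jaw centre, which agrees with the measurement. I'll narrow the jaws a little and descend.

Request:
send_rows([
  [0.5, 0.0035, 0, 0.015, -0.007],
  [0.5, 0, 0, 0.02, 0],
  [0.5, 0, 0, 0.02, 0],
  [0.5, 0, 0, 0.007, 0],
  [0.2, 0, 0, 0, 0],
  [0.2, 0, 0, 0, 0],
  [0.2, 0, 0, 0, 0],
  [0.2, 0, 0, 0, 0],
], squeeze=40)

```text
clock: 6.35
position: [0.5037, 0.0098, 0.0037]
ee_rot: [0.0, 0.664, 0.748, 0.0]
contact_force: [-0.3, -0.1, -0.1]
width: 0.0329
```

Request:
send_rows([
  [0.2, 0, 0, 0, 0],
  [0.2, 0, 0, -0.02, 0],
  [0.2, 0, 0, -0.04, 0],
  [0.2, 0, 0, -0.05, 0],
  [0.2, 0, 0, 0, 0],
])

```text
clock: 6.98
position: [0.5065, 0.0095, 0.1171]
ee_rot: [0.004, 0.664, 0.748, 0.003]
contact_force: [-0.2, 0.7, -1.5]
width: 0.0329
```

```bash
python3 -c "
from h import *
wristshot('w4')
go([.4988,-.292,.1],np.radians(90))"
```

```text
clock 7.03 pos [0.5046 0.0097 0.115 ] jawyaw 1.69 q6 -1.809 shift [-0.2989 -0.0417  0.0151] turn 0.1192 w 0.0332 F [ 1.1  0.5 -1.1]
```

View pics/w4.png

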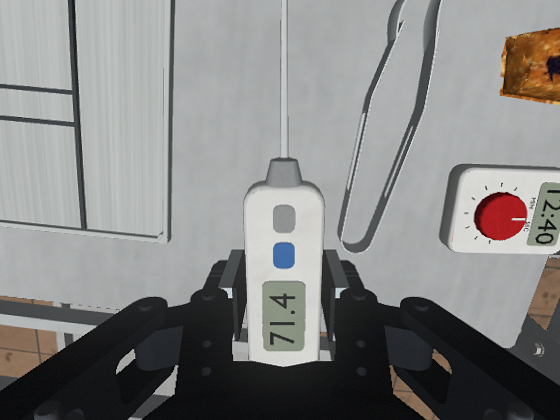

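```bash
python3 -c "
from h import *
c,_=load('w4'); s,R=tool()
p=plane(c,[(283,158),(284,186),(284,360)],s['position'][2]+.006)
print(((p-s['position'])@R).round(4))"
```

```text
[[ 0.0005 -0.05   -0.0062]
 [ 0.0009 -0.0383 -0.0062]
 [ 0.001   0.05   -0.0058]]
```

Request:
send_rows([
  [0.2, -0.043, -0.006, 0, 0],
  [0.2, -0.043, -0.006, 0, 0],
  [0.2, -0.043, -0.006, 0, 0],
  [0.2, -0.043, -0.006, 0, 0],
  [0.2, -0.043, -0.006, 0, 0],
  [0.2, -0.043, -0.006, 0, 0],
  [0.2, -0.041, -0.006, 0, 0],
  [0.2, 0, 0, 0, 0.119],
])

```text
clock: 8.02
position: [0.4964, -0.2948, 0.1112]
ee_rot: [-0.001, 0.709, 0.705, -0.001]
contact_force: [0.0, 0.9, -0.6]
width: 0.0328
```

```bash
python3 -c "
from h import *
wristshot('w5')
go([.4988,-.292,.007],np.radians(90))"
```

```text
clock 8.07 pos [ 0.496  -0.293   0.1111] jawyaw 1.5623 q6 -2.216 shift [0.0009 0.0031 0.1041] turn -0.0085 w 0.0327 F [0.5 0.1 0.1]
```

View pics/w5.png

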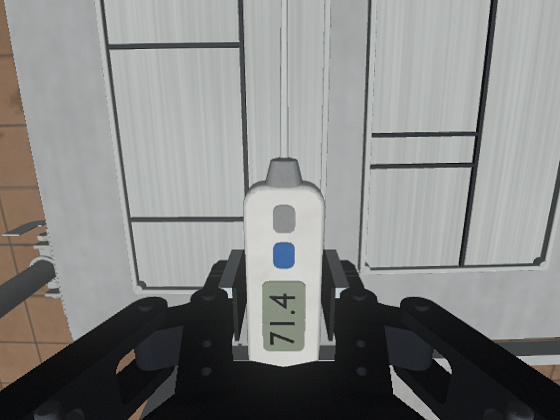

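Thermometer is straight in the jaws and central over the long bay (needle at x 283, bay 244–328). Lowering.

Request:
send_rows([
  [0.2, 0.0015, 0.006, 0.025, -0.008],
  [0.2, 0, 0, 0.03, 0],
  [0.2, 0, 0, 0.025, 0],
  [0.2, 0, 0, 0.015, 0],
  [0.2, 0, 0, 0.006, 0],
  [0.2, 0, 0, 0, 0],
  [0.2, 0, 0, 0, 0],
])

```text
clock: 8.95
position: [0.5038, -0.2909, 0.0131]
ee_rot: [0.001, 0.704, 0.71, 0.0]
contact_force: [-0.3, -1.1, -0.0]
width: 0.0329
```

```bash
python3 -c "
from h import *
wristshot('w6')
go([.502,-.292,.0067],np.radians(90))"
```

```text
clock 9.0 pos [ 0.5039 -0.291   0.0132] jawyaw 1.5792 q6 -2.222 shift [-0.001  -0.0019  0.0065] turn 0.0084 w 0.0328 F [-0.1 -0.4  0.1]
```

View pics/w6.png

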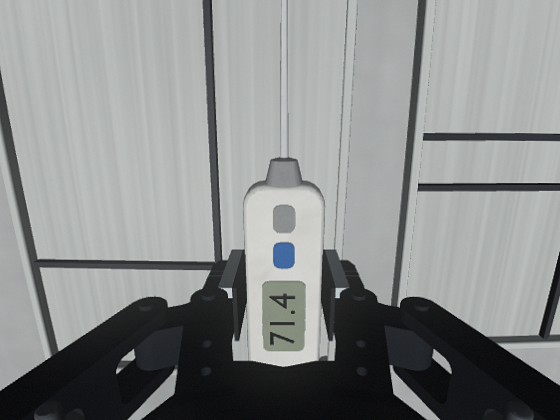

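Request:
send_rows([
  [0.2, -0.001, -0.002, 0.004, 0.008],
  [0.2, 0, 0, 0.003, 0],
  [0.2, 0, 0, 0, 0],
])

```text
clock: 9.38
position: [0.5011, -0.2917, 0.0061]
ee_rot: [0.0, 0.707, 0.707, -0.0]
contact_force: [-1.4, 0.4, 5.2]
width: 0.033
```

Request:
send_rows([
  [0.46, 0, 0, 0, 0],
  [0.46, 0, 0, 0, 0],
  [0.46, 0, 0, 0, 0],
  [0.46, 0, 0, -0.02, 0],
  [0.46, 0, 0, -0.04, 0],
  [0.46, 0, 0, -0.05, 0],
  [0.46, 0, 0, -0.04, 0],
  [0.46, 0, 0, 0, 0],
])

```text
clock: 10.38
position: [0.5032, -0.2919, 0.1586]
ee_rot: [0.003, 0.707, 0.707, 0.001]
contact_force: [0.4, -0.4, 0.1]
width: 0.0395
```

```bash
python3 -c "
from h import *
wristshot('w7')
go([.490,.171,.15],np.radians(6.5))"
```

```text
clock 10.43 pos [ 0.5019 -0.2911  0.1564] jawyaw 1.571 q6 -2.218 shift [ 0.4621 -0.0118  0.0062] turn 1.4575 w 0.0394 F [-0.4  0.7 -0.6]
```

View pics/w7.png

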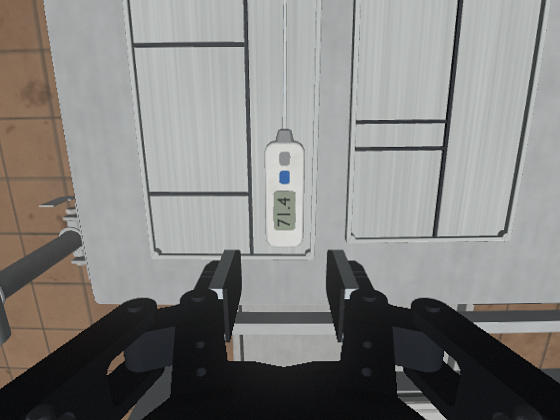

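```bash
python3 -c "
from h import *
c,_=load('w7')
print(plane(c,[(285,247)],.017),plane(c,[(250,254),(309,254)],.011),plane(c,[(285,130),(285,143)],.013))
t=manip.calibration('top'); im=manip.get_image('top'); cv2.imwrite('pics/t7.png',cv2.resize(im[170:290,310:450,::-1],None,fx=5,fy=5,interpolation=2))"
```

```text
[[ 0.5536324  -0.28976191  0.017     ]] [[ 0.56341323 -0.32237683  0.011     ]
 [ 0.56325973 -0.26735302  0.011     ]] [[ 0.45008102 -0.29002726  0.013     ]
 [ 0.46080151 -0.28999975  0.013     ]]
```

View pics/t7.png

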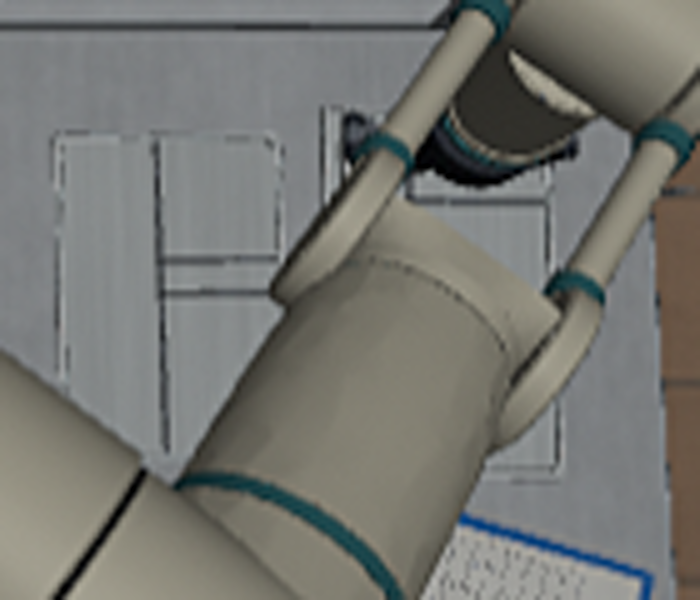

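Request:
send_rows([
  [0.8, 0.058, -0.0015, -0.002, 0],
  [0.8, 0.058, -0.0015, 0, 0],
  [0.9, 0.058, -0.0015, 0, 0],
  [1, 0.058, -0.0015, 0, 0],
  [1, 0.058, -0.0015, 0, 0],
  [1, 0.058, -0.0015, 0, 0],
  [1, 0.058, -0.0015, 0, 0],
  [1, 0.056, -0.0015, 0, 0],
])

```text
clock: 11.48
position: [0.4873, 0.1724, 0.1552]
ee_rot: [-0.001, 0.707, 0.707, -0.002]
contact_force: [0.8, 0.0, -0.0]
width: 0.0852
```

Request:
send_rows([
  [1, 0, 0, 0, 0.186],
  [1, 0, 0, 0, 0.186],
  [1, 0, 0, 0, 0.186],
  [1, 0, 0, 0, 0.186],
  [1, 0, 0, 0, 0.186],
  [1, 0, 0, 0, 0.186],
  [1, 0, 0, 0, 0.186],
  [1, 0, 0, 0, 0.182],
])

```text
clock: 12.48
position: [0.4874, 0.1705, 0.155]
ee_rot: [0.0, 0.999, 0.04, -0.003]
contact_force: [-0.5, 0.2, 0.8]
width: 0.0855
```

```bash
python3 -c "
from h import *
wristshot('w8')
s=manip.get_image('scene'); cv2.imwrite('pics/s8.png',s[:,:,::-1])
go([.490,.171,.15],np.radians(5))"
```

```text
clock 12.57 pos [0.4876 0.1705 0.1552] jawyaw 0.0872 q6 0.114 shift [ 0.0025 -0.0003  0.0052] turn -0.0001 w 0.0853 F [ 0.3 -0.1  0.1]
```

View pics/w8.png

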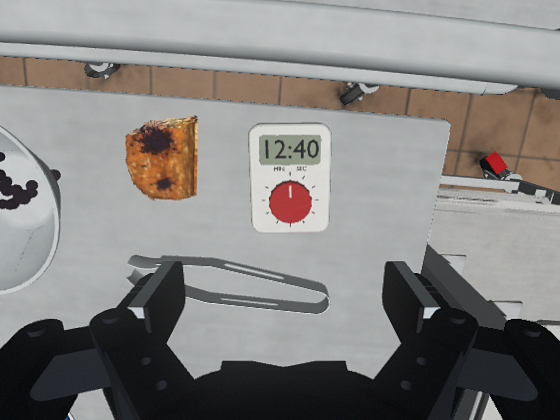

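View pics/s8.png

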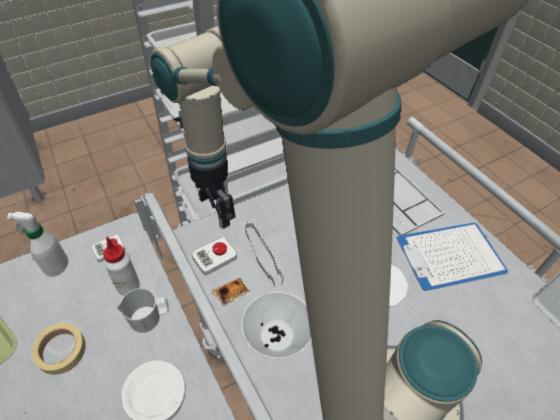

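```bash
python3 -c "
from h import *
c,im=load('w8');s,R=tool()
q=plane(c,[(249,124),(329,123),(330,231.5),(252,233)],.021);print(q.round(4),q.mean(0)); print(((q-s['position'])@R).round(4), ((q.mean(0)-s['position'])@R).round(4))
print(proj(c,[s['position'][0],s['position'][1],.02]))
hsv=cv2.cvtColor(im,cv2.COLOR_RGB2HSV)
m=cv2.inRange(hsv,(0,0,170),(180,40,255));mm=np.zeros_like(m);mm[110:245,235:345]=m[110:245,235:345]
mm=cv2.morphologyEx(mm,cv2.MORPH_CLOSE,np.ones((21,21)));k=max(cv2.findContours(mm,0,1)[0],key=cv2.contourArea);print(cv2.minAreaRect(k))
"
```

```text
[[0.4541 0.2277 0.021 ]
 [0.5174 0.2337 0.021 ]
 [0.5292 0.1426 0.021 ]
 [0.4617 0.1355 0.021 ]] [0.49059953 0.18484993 0.021     ]
[[-0.0278 -0.0599  0.1343]
 [ 0.0359 -0.0604  0.134 ]
 [ 0.0396  0.0314  0.134 ]
 [-0.0282  0.0326  0.1343]] [ 0.0049 -0.0141  0.1342]
[[284.9743043  196.37970628]]
((289.5, 176.99998474121094), (108.99998474121094, 133.99996948242188), -0.0)
```

Request:
send_rows([
  [1, 0.0045, -0.002, 0.02, -0.02],
  [1, 0, 0, 0.035, 0],
  [1, 0, 0, 0.035, 0],
  [1, 0, 0, 0.035, 0],
  [1, 0, 0, 0.018, 0],
  [1, 0, 0, 0.007, 0],
  [1, 0, 0, 0, 0],
  [1, 0, 0, 0, 0],
])

```text
clock: 13.58
position: [0.4941, 0.173, 0.0079]
ee_rot: [-0.0, 0.999, 0.054, 0.001]
contact_force: [0.3, -0.1, 0.8]
width: 0.0851
```

Request:
send_rows([
  [0.6, 0, 0, 0.003, 0],
  [0.6, 0, 0, 0, 0],
  [0.6, 0, 0, 0, 0],
  [0.6, 0, 0, 0, 0],
  [0.6, 0, 0, 0, 0],
], squeeze=50)

```text
clock: 14.2
position: [0.494, 0.173, 0.0051]
ee_rot: [-0.0, 0.999, 0.054, 0.001]
contact_force: [-0.4, 0.4, 6.0]
width: 0.0663
```

Request:
send_rows([
  [1, 0, 0, 0, 0],
  [1, 0, 0, 0, 0],
  [1, -0.002, 0, 0.003, 0],
  [1, 0, 0, 0.003, 0],
  [0.6, 0, 0, 0, 0],
  [0.6, 0, 0, 0, 0],
  [0.6, 0, 0, 0, 0],
  [0.6, 0, 0, 0, 0],
])

```text
clock: 15.2
position: [0.4917, 0.1726, -0.0017]
ee_rot: [0.0, 0.999, 0.053, 0.0]
contact_force: [1.3, 0.2, -0.5]
width: 0.0669
```

Request:
send_rows([
  [0.6, 0, 0, 0, 0],
  [0.6, 0, 0, -0.02, 0],
  [0.6, 0, 0, -0.05, 0],
  [0.6, 0, 0, -0.05, 0],
  [0.6, 0, 0, -0.03, 0],
  [0.6, 0, 0, 0, 0],
])

```text
clock: 15.95
position: [0.4929, 0.173, 0.1504]
ee_rot: [-0.0, 0.999, 0.053, 0.003]
contact_force: [0.0, 0.0, -1.4]
width: 0.0669
```

```bash
python3 -c "
from h import *
wristshot('w9')
go([.4438,-.368,.15],np.radians(90))"
```

```text
clock 16.0 pos [0.4915 0.1726 0.1485] jawyaw 0.107 q6 0.097 shift [-0.1051  0.5324 -0.0016] turn -1.4638 w 0.0671 F [-0.1  0.8 -1.7]
```

View pics/w9.png

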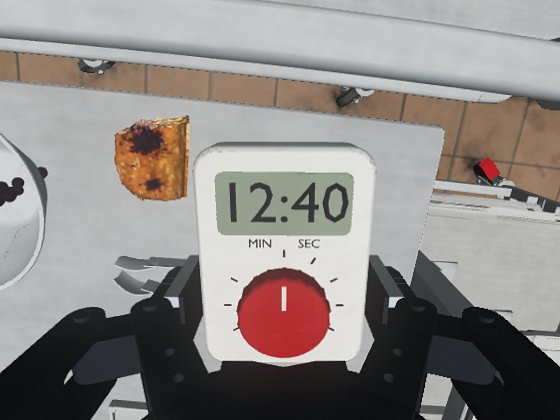

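Request:
send_rows([
  [0.6, -0.0093, 0.0534, 0, 0],
  [0.6, -0.0093, 0.0534, 0, 0],
  [0.6, -0.0093, 0.0534, 0, 0],
  [0.6, -0.0093, 0.0534, 0, 0],
  [0.6, -0.0093, 0.0534, 0, 0],
  [0.6, -0.0093, 0.0534, 0, 0],
  [0.6, -0.0093, 0.0534, 0, 0],
  [0.6, -0.0093, 0.0534, 0, 0],
])

```text
clock: 17.0
position: [0.4615, -0.2609, 0.1458]
ee_rot: [-0.002, 0.999, 0.053, -0.002]
contact_force: [0.1, -0.2, -1.9]
width: 0.0669
```

Request:
send_rows([
  [0.6, -0.0093, 0.0534, 0, 0],
  [0.6, -0.0093, 0.0534, 0, 0],
  [0.6, 0, 0, 0, -0.183],
  [0.6, 0, 0, 0, -0.183],
  [0.6, 0, 0, 0, -0.183],
  [0.6, 0, 0, 0, -0.183],
  [0.6, 0, 0, 0, -0.183],
  [0.6, 0, 0, 0, -0.183],
])

```text
clock: 18.0
position: [0.4548, -0.3671, 0.1454]
ee_rot: [-0.003, 0.822, 0.569, -0.0]
contact_force: [-0.3, -0.7, -1.7]
width: 0.0666
```

Request:
send_rows([
  [0.6, 0, 0, 0, -0.183],
  [0.6, 0, 0, 0, -0.183],
  [0.6, 0, 0, 0.02, 0],
  [0.6, 0, 0, 0.02, 0],
  [0.6, 0, 0, 0, 0],
])

```text
clock: 18.62
position: [0.454, -0.3661, 0.1045]
ee_rot: [-0.004, 0.707, 0.707, 0.0]
contact_force: [-0.9, 0.3, -1.3]
width: 0.067
```

```bash
python3 -c "
from h import *
c,im=wristshot('w10');s,R=tool()
go([.456,-.368,.0013],np.radians(90))"
```

```text
clock 18.68 pos [ 0.4549 -0.367   0.106 ] jawyaw 1.5709 q6 -2.369 shift [-0.0013  0.0015  0.1047] turn 0.0001 w 0.0669 F [ 0.1  0.3 -0.5]
```

View pics/w10.png

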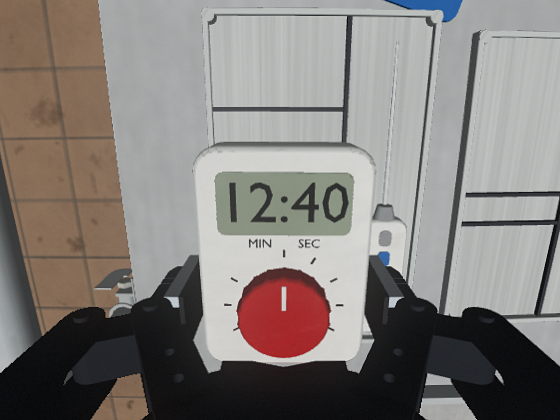

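```bash
python3 -c "
from h import *
c,im=load('w10');s,R=tool()
print('tip',plane(c,[(397,42)],.011),'rim',plane(c,[(397,13)],.011),'rib',plane(c,[(280,108),(347,60)],.007),'rimL',plane(c,[(207,60),(440,60)],.011))
q=plane(c,[(200,160),(373,160),(285,146)],s['position'][2]+.021);print(((q-s['position'])@R).round(4))"
```

```text
tip [[ 0.34003015 -0.29130353  0.011     ]] rim [[ 0.32289731 -0.29265289  0.011     ]] rib [[ 0.38168264 -0.36694798  0.007     ]
 [ 0.35075516 -0.32252931  0.007     ]] rimL [[ 0.35142628 -0.41437371  0.011     ]
 [ 0.35052678 -0.26185261  0.011     ]]
[[-0.0277 -0.0547 -0.0209]
 [ 0.0337 -0.0547 -0.0207]
 [ 0.0024 -0.0596 -0.0208]]
```

Request:
send_rows([
  [0.6, -0.0015, 0.002, 0.03, 0],
  [0.6, 0, 0, 0.03, 0],
  [0.6, 0, 0, 0.022, 0],
  [0.6, 0, 0, 0.012, 0],
  [0.6, 0, 0, 0.005, 0],
  [0.6, 0, 0, 0, 0],
  [0.6, 0, 0, 0, 0],
])

```text
clock: 19.55
position: [0.4586, -0.3703, 0.0102]
ee_rot: [0.001, 0.707, 0.707, -0.0]
contact_force: [-0.2, 0.1, -1.4]
width: 0.0669
```

```bash
python3 -c "
from h import *
c,im=wristshot('w11');s,R=tool()
go([.4564,-.3685,.0013],np.radians(90))"
```

```text
clock 19.6 pos [ 0.4585 -0.3702  0.0102] jawyaw 1.571 q6 -2.368 shift [ 0.0018 -0.0021  0.0089] turn 0.0002 w 0.0671 F [ 0.4  0.1 -0.3]
```

View pics/w11.png

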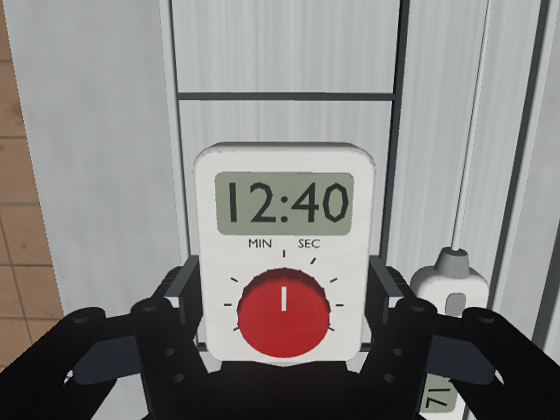

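Request:
send_rows([
  [0.6, 0.0015, -0.002, 0.005, 0],
  [0.6, 0, 0, 0.0035, 0],
  [0.6, 0, 0, 0, 0],
  [0.6, 0, 0, 0, 0],
])

```text
clock: 20.1
position: [0.4557, -0.3679, 0.0014]
ee_rot: [-0.0, 0.707, 0.707, -0.0]
contact_force: [-1.1, 1.3, 5.2]
width: 0.067
```

Request:
send_rows([
  [0.88, 0, 0, 0, 0],
  [0.88, 0, 0, 0, 0],
  [0.88, 0, 0, 0, 0],
  [0.88, 0, 0, -0.02, 0],
  [0.88, 0, 0, -0.05, 0],
  [0.88, 0, 0, -0.05, 0],
  [0.88, 0, 0, -0.05, 0],
  [0.88, 0, 0, 0, 0],
])

```text
clock: 21.1
position: [0.4582, -0.3704, 0.1755]
ee_rot: [0.005, 0.707, 0.707, -0.0]
contact_force: [-0.2, 0.2, -0.4]
width: 0.0754
```

```bash
python3 -c "
from h import *
c,im=wristshot('w12');s,R=tool()
go([.441,.079,.16],np.radians(90))"
```

```text
clock 21.15 pos [ 0.4569 -0.3691  0.1728] jawyaw 1.571 q6 -2.369 shift [ 0.4482 -0.0158  0.0112] turn 0.0002 w 0.075 F [-0.2  0.4 -0.3]
```

View pics/w12.png

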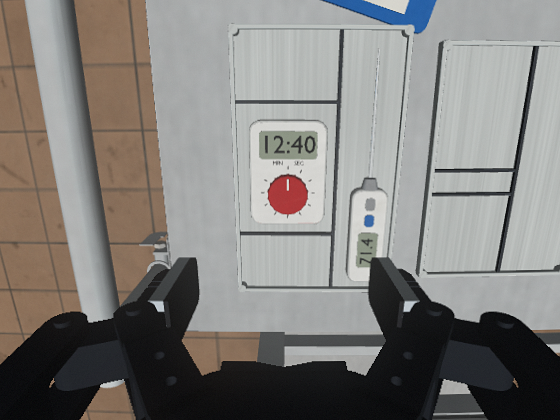

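Timer (top face 250–327) sits within the middle bay (236–335), clear of ribs at rows 102 and 234. Next are the tongs.

Request:
send_rows([
  [0.8, 0.056, -0.002, 0, 0],
  [0.8, 0.056, -0.002, 0, 0],
  [0.8, 0.056, -0.002, 0, 0],
  [0.8, 0.056, -0.002, 0, 0],
  [0.8, 0.056, -0.002, 0, 0],
  [0.8, 0.056, -0.002, 0, 0],
  [0.8, 0.056, -0.002, 0, 0],
  [0.8, 0.056, -0.001, 0, 0],
])

```text
clock: 22.15
position: [0.4394, 0.0814, 0.1691]
ee_rot: [-0.001, 0.707, 0.707, -0.001]
contact_force: [1.2, -0.1, -0.6]
width: 0.0682
```

Request:
send_rows([
  [0.8, 0, 0, 0.02, 0.096],
  [0.8, 0, 0, 0.02, 0],
  [0.8, 0, 0, 0.02, 0],
  [0.8, 0, 0, 0, 0],
])

```text
clock: 22.65
position: [0.4382, 0.0798, 0.1082]
ee_rot: [-0.002, 0.74, 0.672, -0.003]
contact_force: [-0.5, -0.5, 0.6]
width: 0.0686
```

```bash
python3 -c "
from h import *
c,im=wristshot('w13');s,R=tool()
go([.446,.0785,.002],np.radians(84.5))"
```

```text
clock 22.7 pos [0.4395 0.0797 0.1093] jawyaw 1.475 q6 -1.451 shift [-0.0005  0.007   0.1073] turn 0.0002 w 0.0683 F [0.1 0.3 1.1]
```

View pics/w13.png

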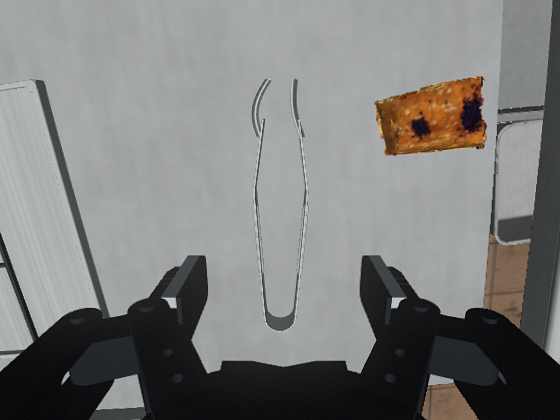

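```bash
python3 -c "
from h import *
c,im=load('w13');s,R=tool()
for z in(.01,.02): 
  q=plane(c,[(281,331),(268,80),(296,80),(256,190),(307,190),(265,300),(297,300)],z);print(((q-s['position'])@R).round(4)[:,:2].tolist())"
```

```text
[[-0.001, 0.1044], [-0.0096, -0.0915], [0.0092, -0.0915], [-0.0192, -0.0156], [0.018, -0.0156], [-0.0139, 0.0752], [0.0119, 0.0752]]
[[-0.0009, 0.0971], [-0.0092, -0.0907], [0.0088, -0.0907], [-0.0183, -0.0179], [0.0173, -0.018], [-0.0133, 0.0691], [0.0114, 0.069]]
```

Request:
send_rows([
  [0.8, -0.001, 0.006, 0.03, 0],
  [0.8, 0, 0, 0.03, 0],
  [0.75, 0, 0, 0.025, 0],
  [0.7, 0, 0, 0.015, 0],
  [0.7, 0, 0, 0.006, 0],
  [0.7, 0, 0, 0, 0],
  [0.7, 0, 0, 0, 0],
])

```text
clock: 23.58
position: [0.4475, 0.0781, 0.0055]
ee_rot: [0.001, 0.74, 0.672, 0.001]
contact_force: [0.8, 0.2, 0.8]
width: 0.0598
```

Request:
send_rows([
  [0.15, 0, 0, 0.002, 0],
  [0.15, 0, 0, 0, 0],
  [0.15, 0, 0, 0, 0],
  [0.15, 0, 0, 0, 0],
  [0.15, 0, 0, 0, 0],
  [0.15, 0, 0, 0, 0],
  [0.15, 0, 0, 0, 0],
], squeeze=40)

```text
clock: 24.45
position: [0.4472, 0.0782, 0.0032]
ee_rot: [0.0, 0.74, 0.672, 0.0]
contact_force: [0.5, 0.1, 5.6]
width: 0.0298
```

Request:
send_rows([
  [0.15, 0, 0, -0.02, 0],
  [0.15, 0, 0, -0.04, 0],
  [0.15, 0, 0, -0.05, 0],
  [0.15, 0, 0, 0, 0],
])

```text
clock: 24.95
position: [0.4497, 0.0783, 0.1159]
ee_rot: [0.003, 0.74, 0.672, 0.003]
contact_force: [0.8, -1.2, -1.6]
width: 0.0295
```

```bash
python3 -c "
from h import *
c,im=wristshot('w14');s,R=tool()
go([.439,-.1165,.1],np.radians(91.1))"
```

```text
clock 25.0 pos [0.4478 0.0782 0.1139] jawyaw 1.4751 q6 -1.455 shift [-0.1947  0.0098  0.0139] turn -0.1149 w 0.0297 F [-0.7  0.2 -0.6]
```

View pics/w14.png

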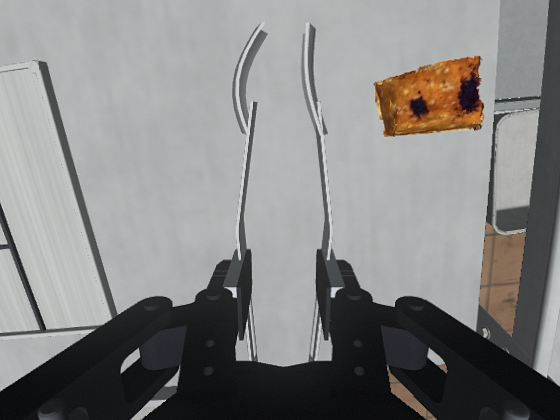

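```bash
python3 -c "
from h import *
c,im=load('w14');s,R=tool()
q=plane(c,[(265,24),(309,24),(240,232),(330,225)],s['position'][2]+.01);print(((q-s['position'])@R).round(4)[:,:2].tolist())"
```

```text
[[-0.0055, -0.0989], [0.0102, -0.0989], [-0.0171, -0.0196], [0.0207, -0.0227]]
```

Request:
send_rows([
  [0.15, -0.0325, 0.0005, 0, 0],
  [0.15, -0.0325, 0.0005, 0, 0],
  [0.15, -0.0325, 0.0005, 0, 0],
  [0.15, -0.0325, 0.0005, 0, 0],
  [0.15, -0.0325, 0.0005, 0, 0],
  [0.15, -0.0325, 0.0005, 0, 0],
  [0.15, 0, 0, 0, -0.115],
  [0.15, 0, 0, 0, 0],
])

```text
clock: 26.0
position: [0.4297, -0.116, 0.111]
ee_rot: [-0.002, 0.701, 0.713, -0.001]
contact_force: [-0.6, 0.3, -0.7]
width: 0.0299
```

```bash
python3 -c "
from h import *
c,im=wristshot('w15');s,R=tool()
go([.440,-.1165,.0063],np.radians(91.1))"
```

```text
clock 26.05 pos [ 0.43   -0.1157  0.1113] jawyaw 1.5878 q6 -2.007 shift [-0.0011  0.0104  0.105 ] turn -0.0022 w 0.0299 F [ 0.1 -0.5 -1.8]
```

View pics/w15.png

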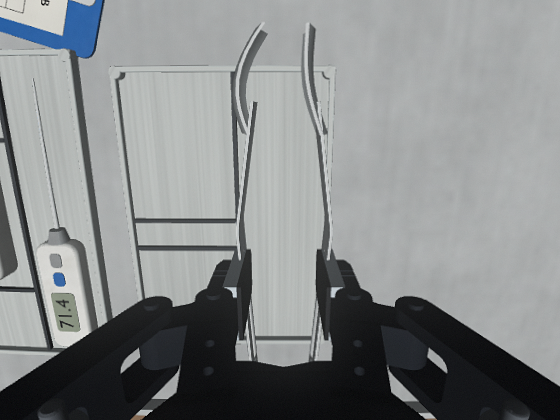

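Request:
send_rows([
  [0.15, -0.001, 0.012, 0.03, -0.002],
  [0.15, 0, 0, 0.03, 0],
  [0.15, 0, 0, 0.022, 0],
  [0.15, 0, 0, 0.012, 0],
  [0.15, 0, 0, 0.004, 0],
  [0.15, 0, 0, 0, 0],
  [0.15, 0, 0, 0, 0],
])

```text
clock: 26.92
position: [0.4438, -0.1172, 0.0155]
ee_rot: [0.001, 0.7, 0.715, 0.0]
contact_force: [0.2, -0.1, -0.7]
width: 0.0298
```

```bash
python3 -c "
from h import *
c,im=wristshot('w16');s,R=tool()
go([.442,-.1165,.0063],np.radians(91.1))"
```

```text
clock 26.98 pos [ 0.4438 -0.1172  0.0155] jawyaw 1.5918 q6 -2.002 shift [ 0.0008 -0.0018  0.0092] turn 0.0019 w 0.0296 F [-0.3  1.1 -0.8]
```

View pics/w16.png

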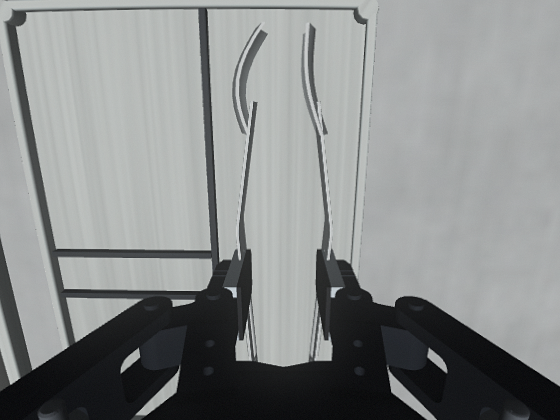

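Request:
send_rows([
  [0.15, 0.001, -0.001, 0.005, 0],
  [0.15, 0, 0, 0.0045, 0],
  [0.15, 0, 0, 0, 0],
  [0.15, 0, 0, 0, 0],
])

```text
clock: 27.48
position: [0.4421, -0.116, 0.0062]
ee_rot: [0.0, 0.7, 0.715, 0.0]
contact_force: [-2.5, -0.2, 12.2]
width: 0.0299
```

Request:
send_rows([
  [0.5, 0, 0, 0, 0],
  [0.5, 0, 0, 0, 0],
  [0.5, 0, 0, 0, 0],
  [0.5, 0, 0, -0.02, 0],
  [0.5, 0, 0, -0.05, 0],
  [0.5, 0, 0, -0.05, 0],
  [0.5, 0, 0, -0.05, 0],
  [0.5, 0, 0, 0, 0],
])

```text
clock: 28.48
position: [0.4449, -0.1172, 0.179]
ee_rot: [0.004, 0.7, 0.715, 0.002]
contact_force: [-0.2, -0.5, -0.3]
width: 0.043
```

```bash
python3 -c "
from h import *
c,im=wristshot('w17');s,R=tool()
go([.382,.172,.16],np.radians(7))"
```

```text
clock 28.52 pos [ 0.4431 -0.1164  0.1767] jawyaw 1.592 q6 -2.001 shift [ 0.2897 -0.0551  0.016 ] turn 1.4699 w 0.0428 F [-0.6 -0.1 -0.3]
```

View pics/w17.png

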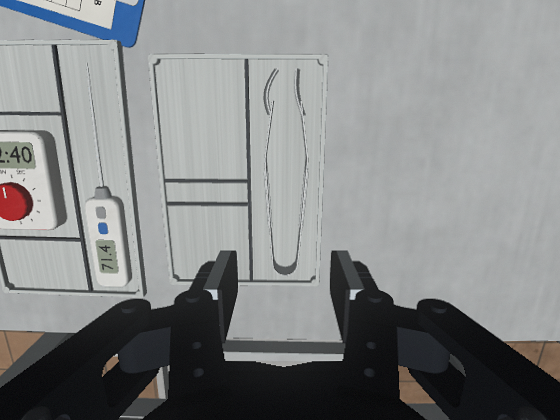

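Tongs lie centrally in the long bay (tips row 69 against wall 60, closed end 273 against wall 281). Before the cake I'll check clearance to the bowl.

```bash
python3 -c "
from h import *
for n,px in (('w8',(61,180)),('w2',(355,81)),('w2',(430,45))):
  c,_=load(n)
  for z in (.05,.07,.09): print(n,px,z,plane(c,[px],z).round(3))
c=manip.calibration('top')
for z in (.05,.08): print('top',plane(c,[(250,265),(250,289),(273,289),(228,289)],z).round(3).tolist())
"
```

```text
w8 (61, 180) 0.05 [[0.316 0.177 0.05 ]]
w8 (61, 180) 0.07 [[0.33  0.182 0.07 ]]
w8 (61, 180) 0.09 [[0.343 0.188 0.09 ]]
w2 (355, 81) 0.05 [[0.315 0.158 0.05 ]]
w2 (355, 81) 0.07 [[0.316 0.154 0.07 ]]
w2 (355, 81) 0.09 [[0.318 0.15  0.09 ]]
w2 (430, 45) 0.05 [[0.282 0.23  0.05 ]]
w2 (430, 45) 0.07 [[0.285 0.222 0.07 ]]
w2 (430, 45) 0.09 [[0.288 0.214 0.09 ]]
top [[0.315, 0.154, 0.05], [0.239, 0.153, 0.05], [0.239, 0.079, 0.05], [0.239, 0.223, 0.05]]
top [[0.314, 0.152, 0.08], [0.239, 0.15, 0.08], [0.239, 0.078, 0.08], [0.239, 0.22, 0.08]]
```

Request:
send_rows([
  [0.65, 0.036, -0.0055, 0, 0],
  [0.65, 0.036, -0.0055, 0, 0],
  [0.65, 0.036, -0.0055, 0, 0],
  [0.65, 0.036, -0.0055, 0, 0],
  [0.65, 0.036, -0.0055, 0, 0],
  [0.65, 0.036, -0.0055, 0, 0],
  [0.65, 0.036, -0.0055, 0, 0],
  [0.65, 0.038, -0.0165, 0, 0],
])

```text
clock: 29.52
position: [0.3801, 0.1736, 0.1734]
ee_rot: [-0.001, 0.7, 0.714, -0.001]
contact_force: [-0.1, 0.3, -0.4]
width: 0.0556
```

Request:
send_rows([
  [0.8, 0, 0, 0, 0.184],
  [0.8, 0, 0, 0, 0.184],
  [0.8, 0, 0, 0, 0.184],
  [0.8, 0, 0, 0, 0.184],
  [0.8, 0, 0, 0, 0.184],
  [0.8, 0, 0, 0, 0.184],
  [0.8, 0, 0, 0, 0.184],
  [0.8, 0, 0, 0, 0.182],
])

```text
clock: 30.52
position: [0.3796, 0.1724, 0.1732]
ee_rot: [0.0, 0.998, 0.058, -0.002]
contact_force: [-0.7, 1.1, -0.7]
width: 0.0684
```

```bash
python3 -c "
from h import *
c,im=wristshot('w18');s,R=tool()
go([.382,.172,.16],np.radians(7))"
```

```text
clock 30.57 pos [0.3797 0.1724 0.1733] jawyaw 0.1123 q6 0.147 shift [0.0023 0.0006 0.0133] turn -0.0099 w 0.0681 F [-0.   0.7 -0.6]
```

View pics/w18.png

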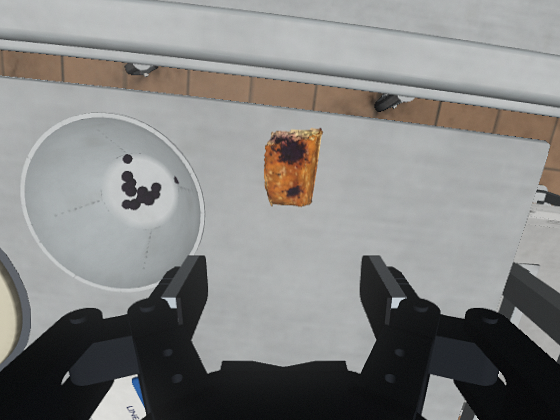

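```bash
python3 -c "
from h import *
c,im=load('w18');s,R=tool()
hsv=cv2.cvtColor(im,cv2.COLOR_RGB2HSV)
m=cv2.inRange(hsv,(3,80,20),(30,255,255));mm=np.zeros_like(m);mm[120:215,255:335]=m[120:215,255:335]
mm=cv2.morphologyEx(mm,cv2.MORPH_CLOSE,np.ones((9,9)));k=max(cv2.findContours(mm,0,1)[0],key=cv2.contourArea)
r=cv2.minAreaRect(k);print(r);b=cv2.boxPoints(r);M=cv2.moments(k);cen=(M['m10']/M['m00'],M['m01']/M['m00'])
for z in (.0,.019,.03):
  q=plane(c,[cen,*b],z);print(z,q[0].round(4),((q-s['position'])@R).round(4)[:,:2].tolist())
cv2.imwrite('pics/d18.png',cv2.resize(im[110:220,240:350,::-1],None,fx=5,fy=5,interpolation=2))"
```

```text
((292.2107849121094, 166.88658142089844), (57.20738220214844, 77.64350891113281), 1.9749338626861572)
0.0 [0.3836 0.1921 0.    ] [[0.0069, -0.0193], [-0.0208, 0.0184], [-0.0175, -0.0551], [0.0346, -0.0537], [0.0347, 0.0201]]
0.019 [0.3829 0.1952 0.019 ] [[0.0064, -0.0224], [-0.0196, 0.013], [-0.0165, -0.0562], [0.0325, -0.0548], [0.0325, 0.0146]]
0.03 [0.3825 0.197  0.03  ] [[0.0062, -0.0243], [-0.0189, 0.0098], [-0.0159, -0.0567], [0.0313, -0.0554], [0.0313, 0.0113]]
```

View pics/d18.png

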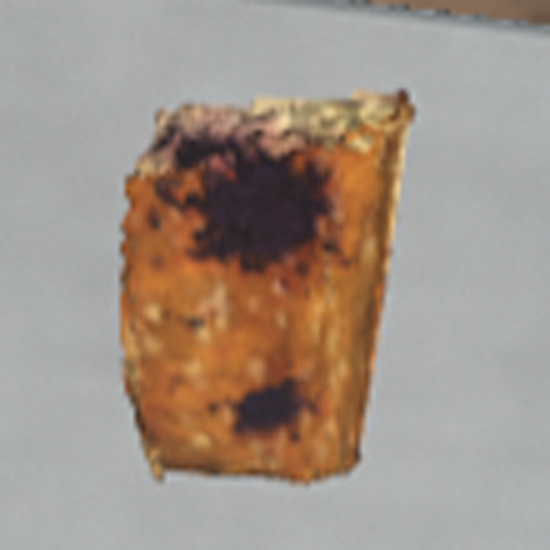

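Request:
send_rows([
  [0.8, 0.0055, -0.013, 0.02, 0.03],
  [0.8, 0, 0, 0.04, 0],
  [0.8, 0, 0, 0.04, 0],
  [0.8, 0, 0, 0.035, 0],
  [0.8, 0, 0, 0.022, 0],
  [0.8, 0, 0, 0.01, 0],
  [0.8, 0, 0, 0, 0],
  [0.8, 0, 0, 0, 0],
])

```text
clock: 31.58
position: [0.3855, 0.1865, 0.0088]
ee_rot: [-0.0, 0.999, 0.046, 0.001]
contact_force: [-0.2, -0.5, 0.2]
width: 0.0684
```

```bash
python3 -c "
from h import *
c,im=wristshot('w19');s,R=tool()
go([.3845,.185,.001],np.radians(4.5))"
```

```text
clock 31.62 pos [0.3856 0.1865 0.009 ] jawyaw 0.0924 q6 0.196 shift [-0.0012  0.0014  0.008 ] turn 0.0139 w 0.0683 F [ 0.2 -0.8 -0.1]
```

View pics/w19.png

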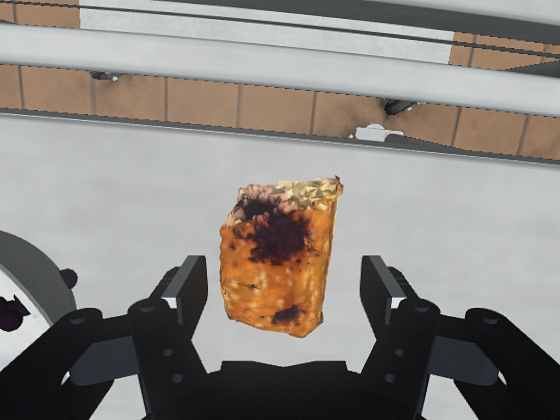

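Request:
send_rows([
  [0.8, -0.003, 0, 0.004, 0.03],
  [0.8, 0, 0, 0.004, 0],
  [0.4, 0, 0, 0, 0],
  [0.4, 0, 0, 0, 0],
  [0.4, 0, 0, 0, 0],
  [0.4, 0, 0, 0, 0],
  [0.4, 0, 0, 0, 0],
], squeeze=30)

```text
clock: 32.5
position: [0.3818, 0.186, 0.0007]
ee_rot: [0.0, 1.0, 0.031, 0.0]
contact_force: [-2.1, -0.3, 5.6]
width: 0.0457
```

Request:
send_rows([
  [0.4, 0, 0, 0, 0],
  [0.4, 0, 0, -0.02, 0],
  [0.4, 0, 0, -0.05, 0],
  [0.4, 0, 0, -0.05, 0],
  [0.4, 0, 0, 0, 0],
])

```text
clock: 33.12
position: [0.3849, 0.187, 0.1238]
ee_rot: [-0.001, 1.0, 0.031, 0.005]
contact_force: [0.4, -0.0, -0.5]
width: 0.0455
```

```bash
python3 -c "
from h import *
c,im=wristshot('w20');s,R=tool()
go([.3867,-.1935,.13],np.radians(91.1))"
```

```text
clock 33.17 pos [0.383  0.1864 0.1217] jawyaw 0.0621 q6 0.227 shift [-0.0199  0.3794 -0.0087] turn -1.5279 w 0.0457 F [-0.1 -0.8 -1.1]
```

View pics/w20.png

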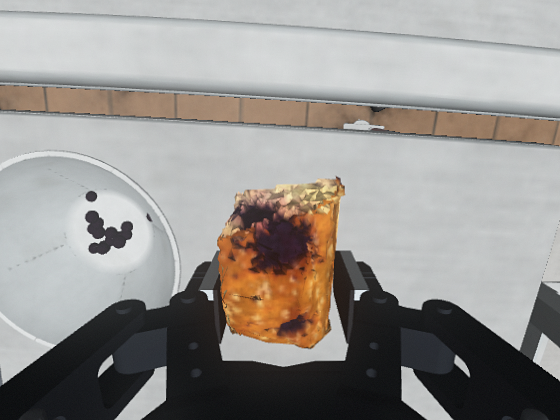

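```bash
python3 -c "
from h import *
c,im=load('w20');s,R=tool()
for z in (0,.02):
  q=plane(c,[(235,195),(343,180),(330,345),(228,330)],s['position'][2]+z);print(((q-s['position'])@R).round(4)[:,:2].tolist())"
```

```text
[[-0.0199, -0.0356], [0.0273, -0.0422], [0.0251, 0.043], [-0.0262, 0.0337]]
[[-0.017, -0.0407], [0.0235, -0.0464], [0.0217, 0.0269], [-0.0224, 0.019]]
```

Request:
send_rows([
  [0.4, -0.0025, 0.047, 0, 0],
  [0.4, -0.0025, 0.047, 0, 0],
  [0.4, -0.0025, 0.047, 0, 0],
  [0.4, -0.0025, 0.047, 0, 0],
  [0.4, -0.0025, 0.047, 0, 0],
  [0.4, -0.0025, 0.047, 0, 0],
  [0.4, -0.0025, 0.047, 0, 0],
  [0.4, -0.0025, 0.05, 0, 0],
])

```text
clock: 34.17
position: [0.384, -0.1941, 0.1185]
ee_rot: [-0.001, 1.0, 0.031, -0.001]
contact_force: [0.5, 0.4, 0.1]
width: 0.0458
```

Request:
send_rows([
  [0.4, 0, 0, 0, -0.187],
  [0.4, 0, 0, 0, -0.187],
  [0.4, 0, 0, 0, -0.187],
  [0.4, 0, 0, 0, -0.187],
  [0.4, 0, 0, 0, -0.187],
  [0.4, 0, 0, 0, -0.187],
  [0.4, 0, 0, 0, -0.187],
  [0.4, 0, 0, 0, -0.187],
])

```text
clock: 35.17
position: [0.3841, -0.1926, 0.1183]
ee_rot: [-0.002, 0.709, 0.705, -0.0]
contact_force: [-0.3, 0.1, -0.2]
width: 0.0455
```

Request:
send_rows([
  [0.4, 0, 0, 0, -0.032],
  [0.4, 0, 0, 0, 0],
])

```text
clock: 35.42
position: [0.3849, -0.193, 0.1193]
ee_rot: [-0.001, 0.701, 0.713, -0.0]
contact_force: [0.3, -0.4, -1.0]
width: 0.0457
```

```bash
python3 -c "
from h import *
c,im=wristshot('w21');s,R=tool()
go([.3867,-.1935,.004],np.radians(91.1))"
```

```text
clock 35.48 pos [ 0.385  -0.1932  0.1196] jawyaw 1.588 q6 -2.215 shift [-0.0005  0.0018  0.1156] turn -0.002 w 0.0457 F [-0.   0.5 -0. ]
```

View pics/w21.png

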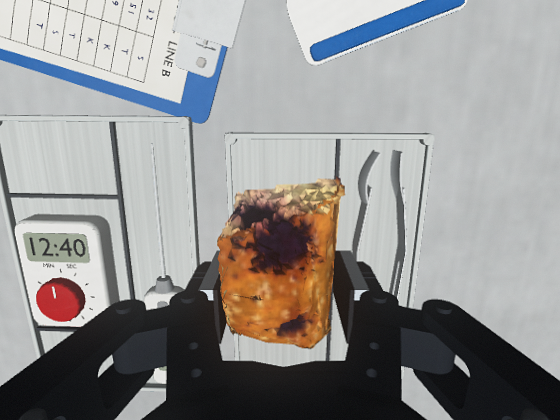

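Request:
send_rows([
  [0.4, 0, 0.001, 0.03, 0],
  [0.4, 0, 0, 0.035, 0],
  [0.4, 0, 0, 0.025, 0],
  [0.4, 0, 0, 0.014, 0],
  [0.4, 0, 0, 0.005, 0],
  [0.4, 0, 0, 0, 0],
  [0.4, 0, 0, 0, 0],
])

```text
clock: 36.35
position: [0.3869, -0.1938, 0.0118]
ee_rot: [0.001, 0.7, 0.714, 0.0]
contact_force: [-0.6, -0.2, 0.1]
width: 0.0458
```

```bash
python3 -c "
from h import *
c,im=wristshot('w22');s,R=tool()
go([.386,-.1935,.0037],np.radians(91.1))"
```

```text
clock 36.4 pos [ 0.3869 -0.1938  0.0119] jawyaw 1.5898 q6 -2.215 shift [ 0.0003 -0.0009  0.0082] turn -0.0002 w 0.0452 F [-0.2  0.6  0.2]
```

View pics/w22.png

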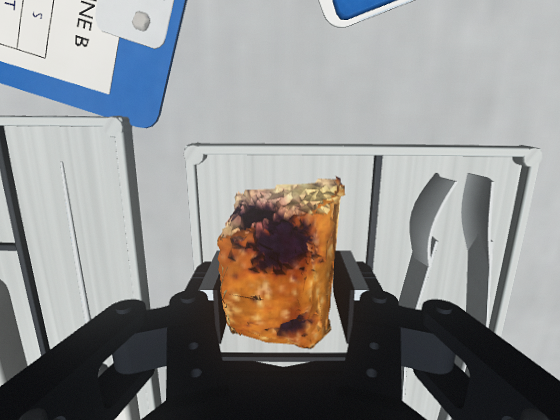

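Request:
send_rows([
  [0.4, -0.001, -0.001, 0.005, 0],
  [0.4, 0, 0, 0.003, 0],
  [0.4, 0, 0, 0, 0],
  [0.4, 0, 0, 0, 0],
])

```text
clock: 36.9
position: [0.3855, -0.1946, 0.0044]
ee_rot: [0.0, 0.7, 0.714, -0.0]
contact_force: [-2.1, 1.3, 14.4]
width: 0.0455
```

Request:
send_rows([
  [0.64, 0, 0, 0, 0],
  [0.64, 0, 0, 0, 0],
  [0.64, 0, 0, 0, 0],
  [0.64, 0, 0, -0.02, 0],
  [0.64, 0, 0, -0.05, 0],
  [0.64, 0, 0, -0.05, 0],
  [0.64, 0, 0, -0.05, 0],
  [0.64, 0, 0, 0, 0],
])

```text
clock: 37.9
position: [0.3878, -0.1961, 0.1769]
ee_rot: [0.004, 0.7, 0.714, 0.001]
contact_force: [-0.0, -0.2, 0.3]
width: 0.0543
```

```bash
python3 -c "
from h import *
c,im=wristshot('w23');s,R=tool()
go([.40,.33,.35],np.radians(90))"
```

```text
clock 37.95 pos [ 0.3863 -0.1951  0.1747] jawyaw 1.59 q6 -2.219 shift [ 0.5243  0.0243 -0.1765] turn 0.0192 w 0.0546 F [-0.2  0.6  0.1]
```

View pics/w23.png

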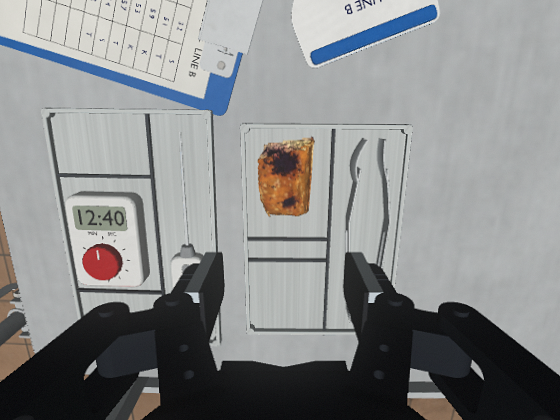

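The cake sits inside the wider end bay, clear of its ribs. Now over the rail to look at the bottle.

Request:
send_rows([
  [1, 0, 0.003, -0.055, 0.019],
  [1, 0.03, 0.003, -0.05, 0],
  [1, 0.05, 0.003, -0.03, 0],
  [1, 0.055, 0.003, -0.02, 0],
  [1, 0.06, 0.003, -0.01, 0],
  [1, 0.062, 0.003, 0, 0],
  [1, 0.062, 0.003, 0, 0],
  [1, 0.062, 0.003, 0, 0],
])

```text
clock: 38.95
position: [0.4086, 0.1884, 0.3362]
ee_rot: [-0.001, 0.707, 0.707, -0.002]
contact_force: [1.1, -0.9, 0.2]
width: 0.0858
```

Request:
send_rows([
  [1, 0.062, 0, 0, 0],
  [1, 0.06, 0, 0, 0],
  [1, 0.04, 0, 0, 0],
  [1, 0, 0, 0, 0],
])

```text
clock: 39.45
position: [0.4086, 0.3508, 0.335]
ee_rot: [-0.001, 0.706, 0.709, -0.003]
contact_force: [-0.4, 0.0, -1.0]
width: 0.0855
```

```bash
python3 -c "
from h import *
c,im=wristshot('w24');s,R=tool()
go([.49,.39,.25],np.radians(90))"
```

```text
clock 39.5 pos [0.4087 0.3491 0.3355] jawyaw 1.5733 q6 -0.995 shift [0.041  0.0818 0.0851] turn 0.0025 w 0.0853 F [ 0.2 -0.5 -1.1]
```

View pics/w24.png

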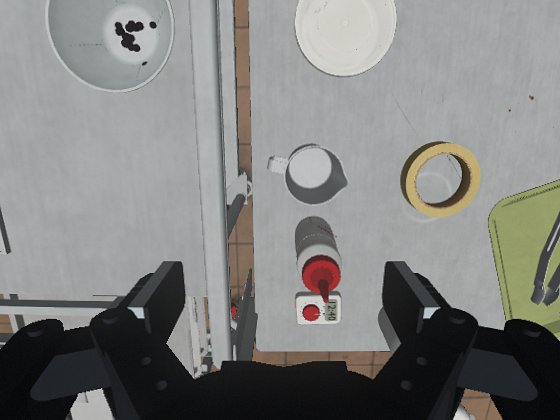

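```bash
python3 -c "
from h import *
c,im=load('w24')
cv2.imwrite('pics/d24.png',cv2.resize(im[205:325,265:385,::-1],None,fx=5,fy=5,interpolation=2))
print('tip',plane(c,[(324,301)],.184),'base front',plane(c,[(316,215)],0),'collar',plane(c,[(321,272)],.14), 'sides',plane(c,[(294.5,235),(336,235)],0.0))
ct=manip.calibration('top')
t=cv2.imread('pics/top0.png')[:,:,::-1]
cv2.imwrite('pics/d25.png',cv2.resize(t[180:230,150:210,::-1],None,fx=10,fy=10,interpolation=2))"
```

```text
tip [[0.51826997 0.39202864 0.184     ]] base front [[0.4873066 0.3996898 0.       ]] collar [[0.50912226 0.39329505 0.14      ]] sides [[5.19067695e-01 3.68311683e-01 5.55111512e-17]
 [5.18716053e-01 4.30871767e-01 0.00000000e+00]]
```

View pics/d24.png

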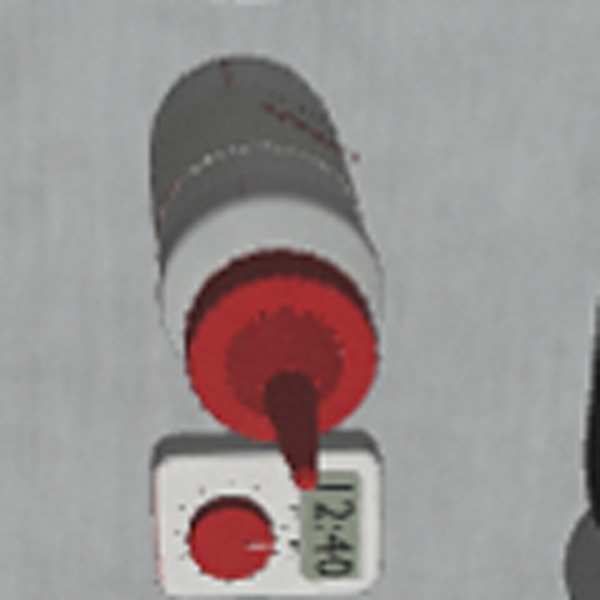

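View pics/d25.png

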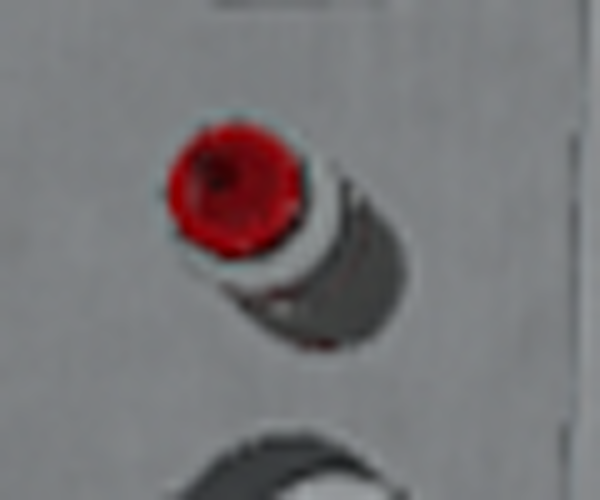

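Request:
send_rows([
  [1, 0.015, 0.036, 0, 0.002],
  [1, 0.015, 0.036, 0, 0],
  [1, 0.015, 0.036, 0, 0],
  [1, 0, 0, 0.025, 0],
  [1, 0, 0, 0.03, 0],
  [1, 0, 0, 0.03, 0],
  [1, 0, 0, 0.025, 0],
  [1, 0, 0, 0.01, 0],
])

```text
clock: 40.5
position: [0.5166, 0.3911, 0.2158]
ee_rot: [-0.0, 0.708, 0.706, -0.003]
contact_force: [-0.1, -0.3, -0.0]
width: 0.0852
```

```bash
python3 -c "
from h import *
c,im=wristshot('w25');s,R=tool()
sc=manip.get_image('scene'); cv2.imwrite('pics/s25.png',cv2.resize(sc[120:360,60:340,::-1],None,fx=2.7,fy=2.5,interpolation=2))
go([.516,.394,.13],np.radians(90))"
```

```text
clock 40.6 pos [0.517  0.392  0.2169] jawyaw 1.5678 q6 -1.026 shift [ 0.0022 -0.0008  0.0869] turn -0.003 w 0.085 F [ 0.3 -0.3 -0.6]
```

View pics/w25.png

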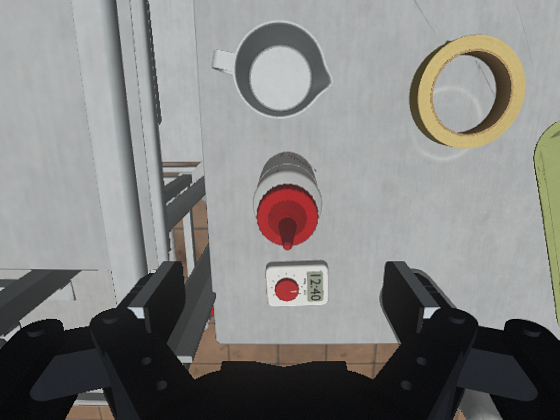

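View pics/s25.png

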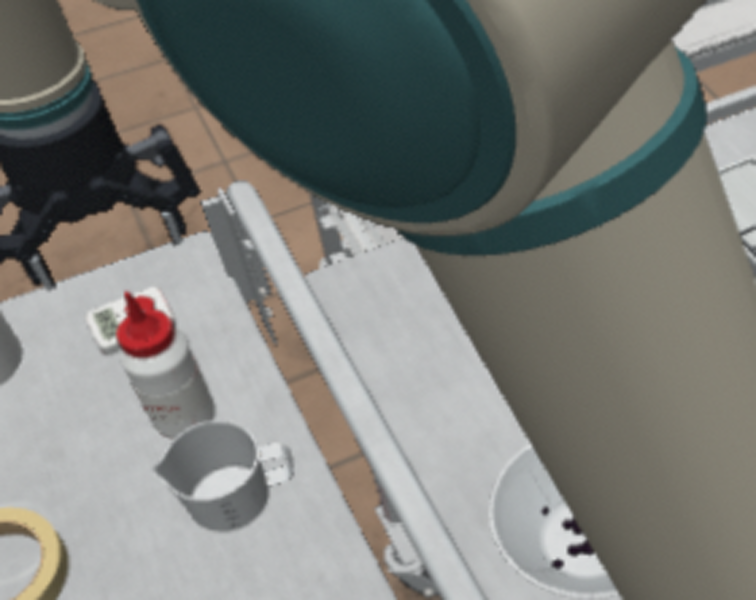

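```bash
python3 -c "
from h import *
c,im=load('w25');s,R=tool()
print('tip',plane(c,[(287.5,248)],.184),'base front',plane(c,[(288,151)],0),'collar',plane(c,[(287.5,214)],.15))
print(proj(c,[[.517,.392,.184],[.517,.392,.15],[.517,.392,0],[.489,.392,0]]).round(0))
# triangulate with w24 tip
c2,_=load('w24')
for a,b in (((325.6,302.6),(287.5,248)),((321.6,275),(287.5,214))):
  o1,d1=rays(c2,[a]);o2,d2=rays(c,[b]);A=np.c_[d1[0],-d2[0]];k=np.linalg.lstsq(A,o2-o1,rcond=None)[0];print((o1+d1[0]*k[0]).round(4),(o2+d2[0]*k[1]).round(4))
"
```

```text
tip [[0.51956966 0.39430019 0.184     ]] base front [[0.48768761 0.39632957 0.        ]] collar [[0.51042018 0.39457284 0.15      ]]
[[283. 244.]
 [284. 224.]
 [284. 178.]
 [284. 152.]]
[0.5201 0.3937 0.184 ] [0.5197 0.3943 0.1838]
[0.5148 0.3946 0.136 ] [0.5148 0.3947 0.136 ]
```

Triangulation puts the nozzle tip at (0.520, 0.394, 0.184), the collar at (0.515, 0.395, 0.136) and the base axis at about (0.516, 0.396), so the bottle is upright. I'll descend in steps, because the gripper's palm comes close to the nozzle.

Request:
send_rows([
  [1, 0.002, -0.001, 0.02, 0],
  [1, 0, 0, 0.03, 0],
  [1, 0, 0, 0.025, 0],
  [1, 0, 0, 0.012, 0],
  [1, 0, 0, 0.005, 0],
  [1, 0, 0, 0, 0],
  [1, 0, 0, 0, 0],
])

```text
clock: 41.48
position: [0.517, 0.3959, 0.1274]
ee_rot: [0.0, 0.708, 0.706, 0.001]
contact_force: [-0.2, -0.0, 0.1]
width: 0.0854
```

```bash
python3 -c "
from h import *
c,im=wristshot('w26');s,R=tool()
sc=manip.get_image('scene'); cv2.imwrite('pics/s26.png',cv2.resize(sc[140:320,50:230,::-1],None,fx=3.3,fy=3.3,interpolation=2))
go([.516,.394,.115],np.radians(90))"
```

```text
clock 41.58 pos [0.5168 0.3958 0.1272] jawyaw 1.569 q6 -1.022 shift [-0.0018 -0.0008  0.0122] turn -0.0018 w 0.0854 F [ 0.1 -0.1  0.4]
```

View pics/w26.png

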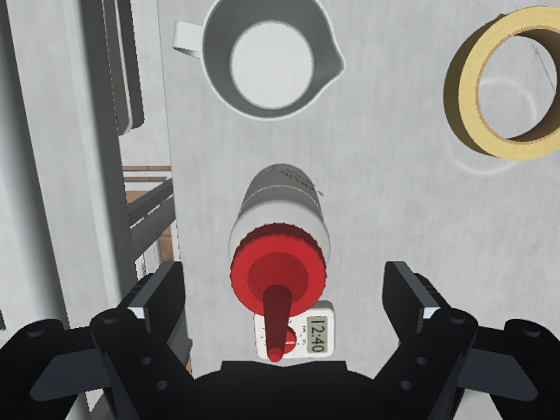

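View pics/s26.png

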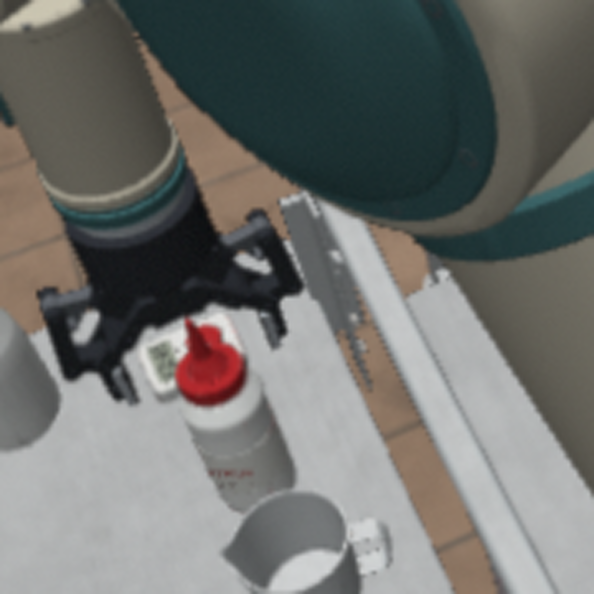

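Request:
send_rows([
  [1, -0.002, -0.001, 0.004, 0],
  [1, 0, 0, 0.004, 0],
  [1, 0, 0, 0.003, 0],
  [1, 0, 0, 0, 0],
  [1, 0, 0, 0, 0],
])

```text
clock: 42.2
position: [0.5155, 0.3935, 0.1152]
ee_rot: [0.0, 0.708, 0.706, -0.0]
contact_force: [-0.4, -0.2, 0.8]
width: 0.0855
```

Request:
send_rows([
  [1, 0, 0, 0.003, 0],
  [1, 0, 0, 0, 0],
  [1, 0, 0, 0, 0],
])

```text
clock: 42.58
position: [0.5154, 0.3935, 0.1122]
ee_rot: [0.0, 0.708, 0.706, -0.0]
contact_force: [-0.0, 0.1, 0.6]
width: 0.0853
```

Request:
send_rows([
  [1, 0, 0, 0.002, 0],
  [1, 0, 0, 0.001, 0],
  [1, 0, 0, 0, 0],
])

```text
clock: 42.95
position: [0.5156, 0.3936, 0.1095]
ee_rot: [0.0, 0.708, 0.706, 0.0]
contact_force: [-0.3, -0.2, 2.2]
width: 0.0853
```

Request:
send_rows([
  [1, 0, 0, 0.002, 0],
  [1, 0, 0, 0, 0],
])

```text
clock: 43.2
position: [0.5165, 0.3941, 0.1092]
ee_rot: [0.001, 0.708, 0.706, 0.002]
contact_force: [-0.5, -1.0, 7.8]
width: 0.0854
```

Light palm contact with the nozzle at TCP z≈0.109 (8 N). I'll back off slightly and close.

Request:
send_rows([
  [1, 0, 0, -0.003, 0],
  [0.5, 0, 0, 0, 0],
  [0.5, 0, 0, 0, 0],
  [0.5, 0, 0, 0, 0],
  [0.5, 0, 0, 0, 0],
  [0.5, 0, 0, 0, 0],
], squeeze=60)

```text
clock: 43.95
position: [0.5153, 0.3935, 0.1101]
ee_rot: [-0.0, 0.708, 0.706, -0.0]
contact_force: [-0.1, 0.4, 0.3]
width: 0.043
```

```bash
python3 -c "
from h import *
c,im=wristshot('w27');s,R=tool()
sc=manip.get_image('scene'); cv2.imwrite('pics/s27.png',cv2.resize(sc[140:320,50:230,::-1],None,fx=3.3,fy=3.3,interpolation=2))
go([.516,.394,.115],np.radians(90))"
```

```text
clock 44.05 pos [0.5153 0.3935 0.1101] jawyaw 1.569 q6 -1.024 shift [ 0.0005  0.0007 -0.0049] turn -0.0018 w 0.0427 F [-0.1  1.8 -0.4]
```

View pics/w27.png

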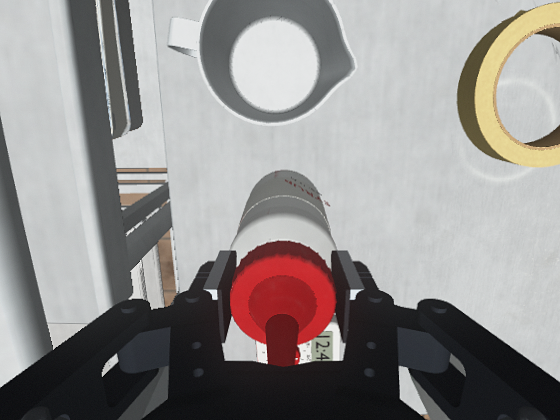

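View pics/s27.png

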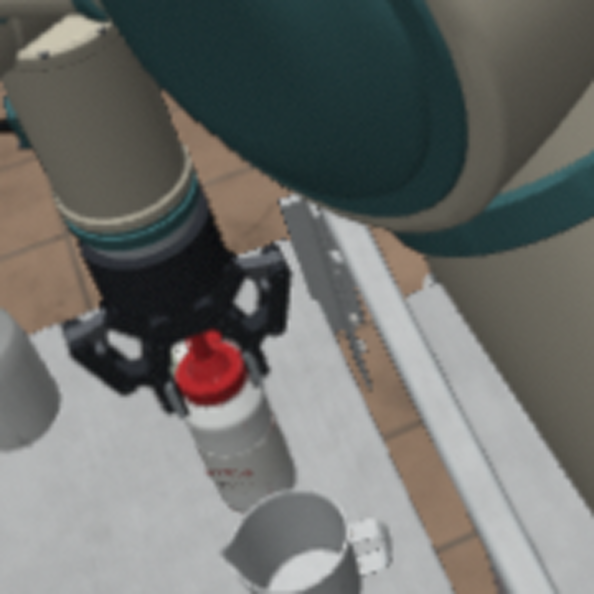

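The fingers reached the commanded 43 mm without meeting anything. They now straddle the red collar, about 37 mm across, rather than the body, because the nozzle keeps the palm from going lower. The collar can be gripped, so I'll close on it and lift gently.

Request:
send_rows([
  [0.2, 0, 0, 0, 0],
  [0.2, 0, 0, 0, 0],
  [0.2, 0, 0, 0, 0],
  [0.2, 0, 0, 0, 0],
], squeeze=70)

```text
clock: 44.55
position: [0.5156, 0.3936, 0.1106]
ee_rot: [0.0, 0.708, 0.706, 0.0]
contact_force: [-1.0, 0.8, 2.9]
width: 0.0388
```

```bash
python3 -c "
from h import *
c,im=wristshot('w28');s,R=tool()
go([.516,.394,.115],np.radians(90))"
```

```text
clock 44.6 pos [0.5156 0.3936 0.1105] jawyaw 1.569 q6 -1.024 shift [ 0.0004  0.0004 -0.0045] turn -0.0017 w 0.0388 F [0.8 0.8 3.4]
```

View pics/w28.png

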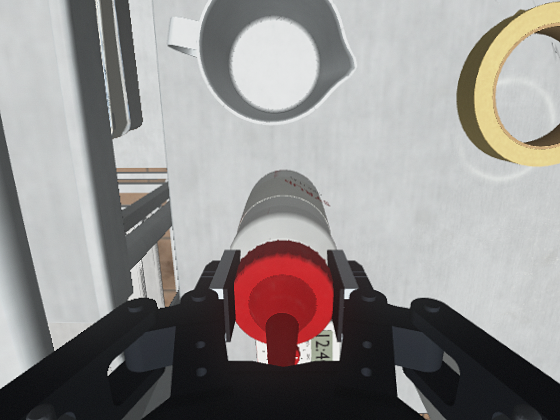

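Request:
send_rows([
  [0.2, 0, 0, -0.004, 0],
  [0.2, 0, 0, -0.008, 0],
  [0.2, 0, 0, -0.012, 0],
  [0.2, 0, 0, -0.012, 0],
  [0.2, 0, 0, 0, 0],
  [0.2, 0, 0, 0, 0],
])

```text
clock: 45.35
position: [0.5152, 0.3934, 0.1462]
ee_rot: [0.0, 0.708, 0.706, -0.0]
contact_force: [-0.3, -0.4, -2.7]
width: 0.0391
```

```bash
python3 -c "
from h import *
c,im=wristshot('w29');s,R=tool()
sc=manip.get_image('scene'); cv2.imwrite('pics/s29.png',cv2.resize(sc[140:320,50:230,::-1],None,fx=3.3,fy=3.3,interpolation=2))
go([.516,.394,.32],np.radians(90))"
```

```text
clock 45.45 pos [0.515  0.3933 0.1458] jawyaw 1.569 q6 -1.024 shift [ 0.0006  0.0008 -0.1742] turn -0.0018 w 0.0389 F [ 0.   1.3 -3.5]
```

View pics/s29.png

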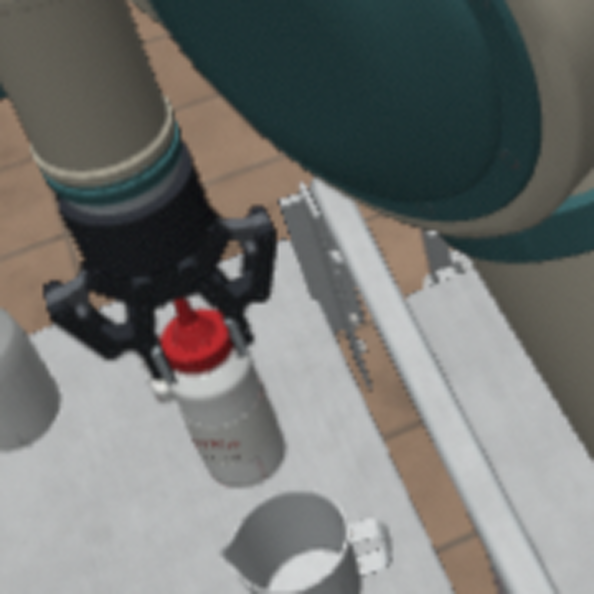

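View pics/w29.png

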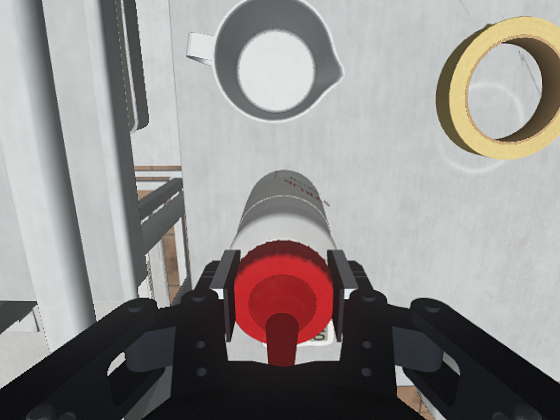

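Bottle hangs upright, with about 3 N of weight. Next I'll lift it over the rail and carry it across.

Request:
send_rows([
  [0.2, 0, 0, -0.01, 0],
  [0.2, 0, 0, -0.02, 0],
  [0.2, 0, 0, -0.03, 0],
  [0.2, 0, 0, -0.035, 0],
  [0.2, 0, 0, -0.035, 0],
  [0.2, 0, 0, -0.025, 0],
  [0.2, 0, 0, -0.01, 0],
  [0.2, 0, 0, 0, 0],
])

```text
clock: 46.45
position: [0.5154, 0.3935, 0.3116]
ee_rot: [0.0, 0.708, 0.706, 0.0]
contact_force: [-0.2, -0.7, -2.3]
width: 0.0388
```

Request:
send_rows([
  [0.2, -0.015, 0, 0, 0],
  [0.2, -0.03, 0, 0, 0],
  [0.2, -0.04, 0, 0, 0],
  [0.2, -0.04, 0, 0, 0],
  [0.2, -0.04, 0, 0, 0],
  [0.2, -0.04, 0, 0, 0],
  [0.2, -0.04, 0, 0, 0],
  [0.2, -0.04, 0, 0, 0],
])

```text
clock: 47.45
position: [0.5136, 0.1062, 0.31]
ee_rot: [-0.001, 0.708, 0.706, -0.001]
contact_force: [-1.0, -0.0, -2.5]
width: 0.0389
```

Request:
send_rows([
  [0.2, -0.04, 0, 0, 0],
  [0.2, -0.04, 0, 0, 0],
  [0.2, -0.04, -0.002, 0, 0],
  [0.2, -0.04, -0.002, 0, 0],
  [0.2, -0.04, -0.002, 0, 0],
  [0.2, -0.04, -0.001, 0, 0],
  [0.2, -0.03, 0, 0, 0],
  [0.2, -0.02, 0, 0, 0],
])

```text
clock: 48.45
position: [0.506, -0.1831, 0.3101]
ee_rot: [-0.001, 0.708, 0.706, -0.001]
contact_force: [-0.1, 0.2, -3.1]
width: 0.0391
```

Request:
send_rows([
  [0.2, -0.008, 0, 0, 0],
  [0.2, 0, 0, 0, 0],
  [0.2, 0, 0, 0.02, 0],
  [0.2, 0, 0, 0.03, 0],
  [0.2, 0, 0, 0.03, 0],
  [0.2, 0, 0, 0.03, 0],
  [0.2, 0, 0, 0.015, 0],
  [0.2, 0, 0, 0, 0],
])

```text
clock: 49.45
position: [0.5069, -0.1885, 0.1856]
ee_rot: [-0.001, 0.707, 0.707, -0.0]
contact_force: [0.2, 0.4, -1.3]
width: 0.0387
```

```bash
python3 -c "
from h import *
c,im=wristshot('w30');s,R=tool()
sc=manip.get_image('scene'); cv2.imwrite('pics/s30.png',sc[:,:,::-1])
go([.5077,-.1912,.1135],np.radians(90))"
```

```text
clock 49.55 pos [ 0.5082 -0.1895  0.1874] jawyaw 1.5695 q6 -2.055 shift [-0.0016 -0.0006  0.0739] turn -0.0013 w 0.0389 F [-0.1 -0.5 -2.7]
```

View pics/w30.png

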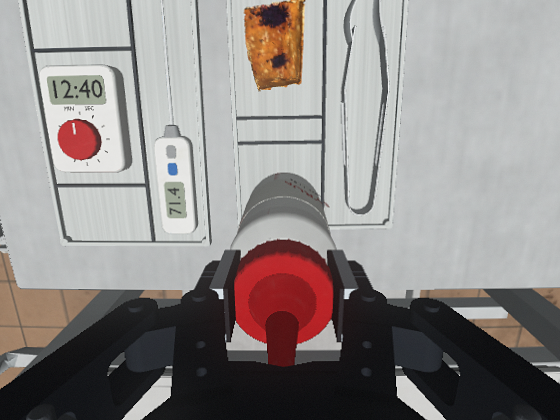

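View pics/s30.png

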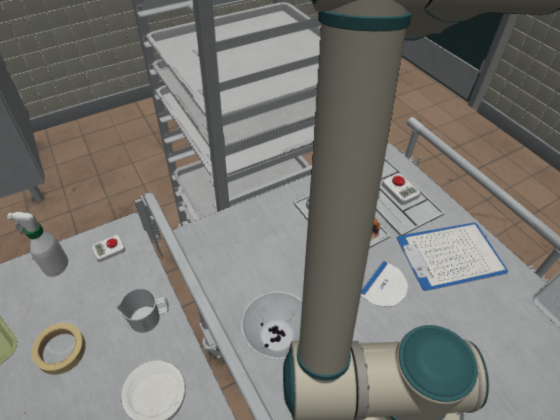

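Request:
send_rows([
  [0.2, -0.0015, -0.001, 0.015, 0],
  [0.2, 0, 0, 0.02, 0],
  [0.2, 0, 0, 0.02, 0],
  [0.2, 0, 0, 0.01, 0],
  [0.2, 0, 0, 0, 0],
  [0.2, 0, 0, 0, 0],
])

```text
clock: 50.3
position: [0.507, -0.1914, 0.122]
ee_rot: [0.001, 0.708, 0.706, 0.0]
contact_force: [-0.2, -0.5, -2.9]
width: 0.039
```

```bash
python3 -c "
from h import *
c,im=wristshot('w31');s,R=tool()
go([.5077,-.1912,.1135],np.radians(90))
bz=s['position'][2]-.1105
print('base z',bz,'base front',plane(c,[(283,173)],bz))
print('pred bay corners',proj(c,[[.4661,-.1512,.003],[.4677,-.2312,.003]]).round(0), proj(c,[[.48,-.1912,.003]]))"
```

```text
clock 50.35 pos [ 0.507  -0.1914  0.1221] jawyaw 1.5689 q6 -2.058 shift [0.0002 0.0007 0.0086] turn -0.0019 w 0.0386 F [-0.1 -0.2 -2.2]
base z 0.011646692151136548 base front [[ 0.48278594 -0.19072965  0.01164669]]
pred bay corners [[335. 149.]
 [230. 152.]] [[282.41563778 167.39956797]]
```

View pics/w31.png

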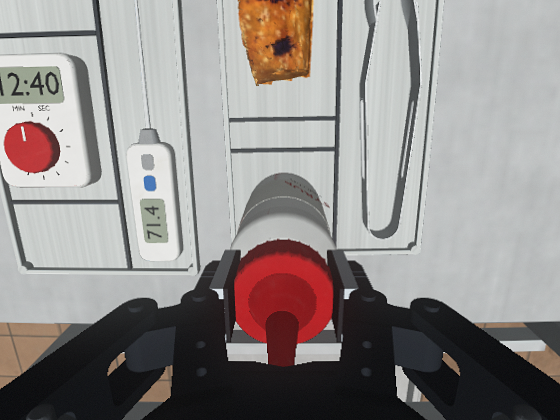

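Request:
send_rows([
  [0.2, 0, 0, 0.004, 0],
  [0.2, 0, 0, 0.003, 0],
  [0.2, 0, 0, 0.0015, 0],
  [0.2, 0, 0, 0, 0],
  [0.2, 0, 0, 0, 0],
])

```text
clock: 50.98
position: [0.5071, -0.1911, 0.1137]
ee_rot: [0.001, 0.708, 0.706, 0.0]
contact_force: [0.9, 2.3, 5.1]
width: 0.0387
```

Request:
send_rows([
  [0.55, 0, 0, 0, 0],
  [0.7, 0, 0, 0, 0],
  [0.9, 0, 0, 0, 0],
  [1, 0, 0, 0, 0],
  [1, 0, 0, -0.01, 0],
  [1, 0, 0, -0.03, 0],
  [1, 0, 0, -0.05, 0],
  [1, 0, 0, -0.05, 0],
])

```text
clock: 51.98
position: [0.5061, -0.1909, 0.2546]
ee_rot: [-0.0, 0.708, 0.706, -0.0]
contact_force: [1.4, -0.5, -0.2]
width: 0.0856
```

Request:
send_rows([
  [1, 0, -0.02, -0.05, 0],
  [1, 0, -0.04, -0.03, 0],
  [1, 0, -0.05, 0, 0],
  [1, 0, 0, 0, 0],
])

```text
clock: 52.48
position: [0.3935, -0.1902, 0.3343]
ee_rot: [0.001, 0.708, 0.706, -0.0]
contact_force: [0.0, -0.3, -0.8]
width: 0.0857
```

```bash
python3 -c "
from h import *
c,im=wristshot('w32');s,R=tool()
go([.40,-.25,.33],np.radians(90))"
```

```text
clock 52.52 pos [ 0.3953 -0.1906  0.334 ] jawyaw 1.5676 q6 -2.176 shift [-0.0593  0.0049  0.004 ] turn -0.0032 w 0.0851 F [ 0.6 -0.3  0.6]
```

View pics/w32.png

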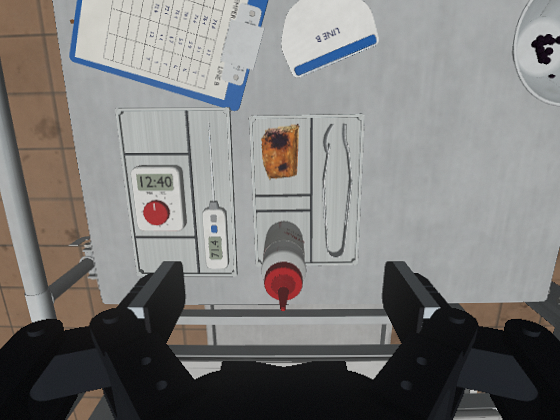

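```bash
python3 -c "
from h import *
c,im=load('w32')
cv2.imwrite('pics/d32.png',cv2.resize(im[100:315,105:375,::-1],None,fx=2.9,fy=2.75,interpolation=2))
print('bottle front',plane(c,[(284.5,221.5)],.003),'tip',plane(c,[(283,309)],.187))
print('bay pred',proj(c,[[.4661,-.1512,.003],[.4677,-.2312,.003]]).round(0))
"
```

```text
bottle front [[ 0.48342452 -0.18831846  0.003     ]] tip [[ 0.51131153 -0.19011219  0.187     ]]
bay pred [[310. 210.]
 [255. 211.]]
```

View pics/d32.png

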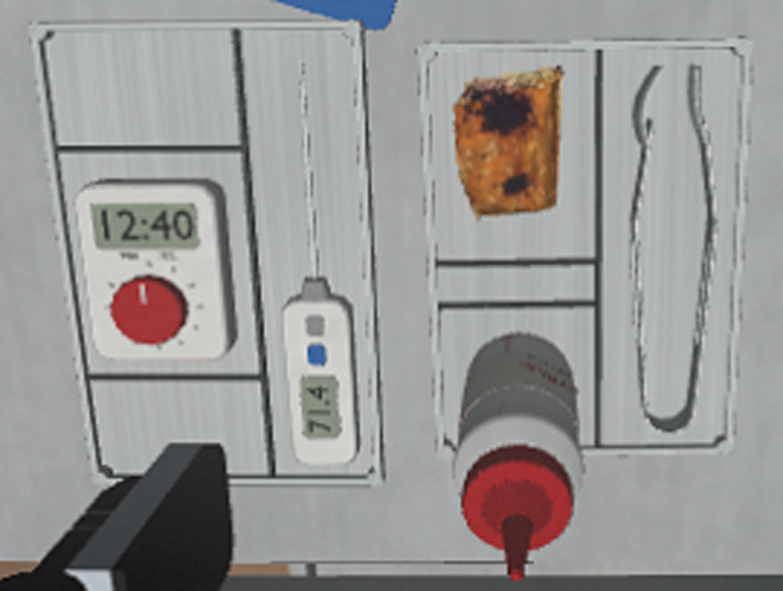

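```bash
python3 -c "
from rig import manip
s=manip.get_state();print(s['clock'],s['contact_force'].round(1));print(manip.sign_off())"
```

```text
52.525 [ 0.6 -0.3  0.6]
the job is handed in; nothing more can be done
None
```

I made up both kits in the order asked and handed the job in at 52.5 s, with the gripper empty and clear of everything.

**Check tray:** The thermometer is in the long bay and the timer (the larger one) is in the middle bay.

**Serving tray:** The tongs are in the long bay, the cake is in the wider end bay, and the squeeze bottle stands upright in the narrower end bay.

**Last checks:** The final wrist picture shows all five things on the floor of their own bays, clear of ribs and rims, with the four flat ones lying lengthwise. The timer, tongs and thermometer look central. The cake is about 2 mm off centre along the tray, and the bottle about 3 mm off in x with roughly 10 mm still to spare. The measuring cup looked unmoved when I last had it in view, while carrying the bottle across. I didn't check it again after that.

**What didn't go to plan:**
- **Bottle grip:** I couldn't hold the bottle's body, because the gripper's palm met the nozzle (about 8 N) before the pads reached down far enough. I held it by the red collar instead, and it stayed upright throughout.
- **Bottle position:** One estimate of the bottle's position differed from the arm's reading by about 3 mm. I left it there, since it was within the space the bay allows.
- **Timer grip:** The first grip on the timer was shallow, so I redid it lower before lifting.

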